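# Shim a sign tile flush in the squaring jig and hold it

### The job

Draw the flat grey spacer plate straight up out of its slotted rack and slide it down, nearly or fully to the base board, into the gap beside the sign tile in the jig where it fits: the wide gap, next to the thin rail, about at the middle of the tile's side. Then push sideways with the spacer so that the tile is pressed flush against the thick rail, and finish like that, still gripping the upright spacer in the gap and pressing the tile against the rail with a few newtons. Leave the other things on the table where they are.

Things in the scene. Friction and masses are not known exactly. Their poses are not given: they have to be found in the camera images.
- jig: squaring jig: raised plywood base board 120 (x) x 180 (y) x 20 mm, fixed to the table. Origin: centre of its underside, on the table; z up. Two aluminium rails stand on it along its x direction, centred 62.5 mm to either side of its origin (at y = +62.5 and y = -62.5 mm; which rail is on which side changes), and the tile lies between them. A 12 mm high stop, 10 x 60 mm, stands behind the tile at x = 47 to 57 mm, y = -30 to 30 mm.
- thick_rail: the thick rail of the jig, the one the tile is squared against: aluminium bar 110 (x) x 45 (y) x 18 mm, fixed, parallel to the jig. Origin: centre of its underside, on the jig's base board (20 mm above the table); top 38 mm above the table. It starts 3 to 7 mm from the tile: too narrow for the spacer.
- thin_rail: the thin rail of the jig: aluminium bar 110 (x) x 15 (y) x 18 mm, fixed, parallel to the jig, on the other side of the tile. Origin: centre of its underside, on the base board (20 mm above the table); top 38 mm above the table. It starts 18 to 22 mm from the tile: the gap that the spacer fits.
- tile: sign tile: loose rectangular block, black body with a white face, 80 (x) x 70 (y) x 16 mm, about 0.15 kg, lying on the jig's base board between the rails and nearly parallel to them (within 2 degrees). Origin: centre of its underside (20 mm above the table); top 36 mm above the table; its long sides face the rails. It slides easily (under 2 N) to either rail.
- spacer: spacer: loose grey flat plate, 50 (x) wide x 8 (y) thick x 55 (z) mm tall, its lowest 4 mm tapered to 5.5 mm thick, about 0.06 kg. It stands upright in the middle slot of the rack. Origin: centre of its lower edge, at the start 18 mm above the table; z up; its flat faces look along y. Its top edge is then 73 mm above the table, 39 mm above the rack.
- rack: slotted wooden rack, 80 (x) x 76 (y) x 34 mm tall, fixed to the table. Origin: centre of its underside; z up. Three slots 64 mm long (x), 9.6 mm wide (y), 16 mm deep, at y = -22, 0 and 22 mm; only the middle one holds a plate, the spacer, parallel to the rack.
- glue_bottle: white glue bottle with an orange nozzle, standing, 34 mm across, 100 mm tall; a bystander. Origin: centre of its underside
- letter_o: small black-and-white acrylic letter ring (round, hollow), 50x49 mm, 17 mm tall, lying; a bystander. Origin: centre of its underside
- letter_e: small black-and-white acrylic letter with three arms, 48x40 mm, 18 mm tall, lying; a bystander. Origin: centre of its underside

How it is judged:
By the outcome, as a careful person would: the job done as asked, in the order asked, and still so for the second after the job is handed in, while the arm keeps its last pose, push and grip.
It also fails if it takes over 45 s, if anything falls off the work surface, if the arm or the gripper's body presses on something with over 40 N, if the wrist force passes 120 N, or if a joint passes its speed limit or range.

### The arm

A 6-joint arm with a two-finger parallel gripper is mounted at the origin on the work surface; the furniture and walls round the work are solid. World frame = base frame: x ahead of the robot, y to its left, z up, the work surface at z = 0. Lengths are in m, angles in degrees, forces in N, time in s.
With the tool pointing down it reaches from about 0.35 to 0.875 m from the base axis. Payload 4.2 kg.
Tool frame: the origin (TCP) lies midway between the tips of the shut fingers; the grasp point (between the pads) lies 19 mm behind it; x points along the fingers, y is the direction in which the jaws open and shut, and the axes are right-handed (so a half turn about x gives the same grasp; the last joint's range is limited). The gripper opens to 87 mm and grips with 3 to 60 N. Pads are 19 mm wide; open, the fingers measure 117 mm over their backs; the gripper's body (75 mm by 190 mm) begins 51 mm behind the grasp point.
Start: joints at [89.645, 22.042, 0.453, 0, -68.411, -14.817], TCP at [0.164, 0.603, 0.193] pointing down, gripper open.
Joint ranges: [-179.83, 179.83], [-69.29, 118.12], [-61.27, 80.66], [-181.25, 117.63], [-171.15, -9.14], [-177.46, 177.46]. Speed limits (degrees/s): [159.86, 159.86, 180, 180, 180, 180].

### API

Orientations are given as a 3x3 rotation matrix whose columns are the frame's x, y, z axes.
In Python, from station import r gives the robot as it stands.
- The arm moves only by the tool play_rows, never from a script. Its argument "plan" is a list that holds one entry, the list of rows, each a list of 6 numbers: the shift along the tool's x, y, z in cm, then the turn, a rotation vector about the tool's x, y, z in units of 10 degrees (1.0 is 10 degrees). A call has 1 to 5 rows; each row is the pose to reach, as a shift and turn from the pose commanded when the call began, along the tool's axes at that moment; what a row does not reach only later rows make up. A row lasts 1/8 s, in which the tool goes at most 62.5 mm and 10.7 degrees, less where a joint would pass 70% of its speed; a pose out of reach is approached as far as the arm can. A call with a gripper value outside its range is refused whole. "hand" is the opening, from 0 (shut) to 1 (fully open), set as the call begins (left out, the last holds). The fingers move at their own pace and stop on an object; the grip force is fixed at half the most. Time passes only in rows, so rows that repeat a pose let the fingers close. It gives the time, the measured TCP pose, the force and the opening at its end, in the units of the state.
- r.sense(): the state, without advancing time (a new reading comes with each control period).
- r.capture(name): name is "scene" or "side" or "wrist"; returns (picture, depth): 400x640x3 uint8, blue, green, red; 400x640 float32, m along the optical axis (not along the pixel's ray), 0 where there is no reading.
- r.get_calibration(name): a dict with "vfov" (degrees; the focal length in pixels is half the picture's height over the tangent of half this angle, whatever the lens; pixels are square), "cx", "cy" (the principal point, pixels), "rvec" (rotation vector, rad) and "tvec" (3), from world to camera coordinates, as OpenCV has them. Camera axes: x right, y down, z forward; pixel columns grow to the right and rows downward; lengths in m; the calibration is good to about 2 mm. A picture is of the moment at which its call begins: read the wrist's pose just before it. get_calibration takes no time and is no camera call; for the wrist camera it gives the pose at the moment of the call.
- r.finish_job(): hands the job in, once; it reports no verdict.
The state is a dict: "time_s": time; "joints": joint angles; "joint_velocities": joint speeds; "effort": joint torques, N m; "tcp_pos": TCP position; "ee_rot": TCP orientation; "wrist_force": force on the tool from outside, world axes, zero at the start; "moment": the same for the moment, N m; "gripper_width": opening from 0.0 (shut) to 1.0 (fully open).
Only numpy, scipy, OpenCV 4.12 (cv2) and the standard library are available. Lean on these libraries where they do the work, as an engineer would, in place of code of your own. Each camera call takes 0.05 s, during which the arm holds its last target.

## Working session

There is one attempt and no reset: what is moved stays moved. The work goes in short steps, Python scripts to look and compute and a tool call to move; the robot and the scene stay as the last step left them, time stands still between calls to the robot, and variables do not carry over. Pictures are saved under pics/ and viewed, and the job is handed in when it is done.

Besides the shell and the picture viewer there is one more tool, called in YAML: its name, and indented under it one key for each argument. play_rows: Moves the arm, as the interface text tells. Its arguments: {"type":"object","properties":{"plan":{"type":"array","items":{"type":"array","items":{"type":"array","items":{"type":"number"}}}},"hand":{"type":"number"}},"required":["plan"]}

```bash
ls; mkdir -p pics; cat > h.py <<'E'
import numpy as np, cv2
from station import r
def cal(n):
    c=r.get_calibration(n); R=cv2.Rodrigues(np.array(c['rvec'],float))[0]; t=np.array(c['tvec'],float).ravel()
    f=200/np.tan(np.radians(c['vfov'])/2); return f,c['cx'],c['cy'],R,t
def ray(C,u,v,z):
    f,cx,cy,R,t=C; d=R.T@np.array([(u-cx)/f,(v-cy)/f,1]); o=-R.T@t
    return o+d*(z-o[2])/d[2]
def proj(C,p):
    f,cx,cy,R,t=C; q=R@np.array(p)+t; return np.array([f*q[0]/q[2]+cx,f*q[1]/q[2]+cy])
def cloud(C,D):
    f,cx,cy,R,t=C; v,u=np.mgrid[0:400,0:640]; P=np.stack([(u-cx)/f*D,(v-cy)/f*D,D],-1)
    return (P-t)@R
E
python3 - <<'E'
from h import *
print(r.sense())
for n in ['scene','side','wrist']:
    c=cal(n); im,d=r.capture(n); cv2.imwrite(f'pics/{n}0.png',im); np.savez(f'pics/{n}0.npz',im=im,d=d)
    print(n,c[0],-c[3].T@c[4],r.get_calibration(n))
E
```

```text
pics
{'time_s': 0.0, 'joints': array([ 8.96435460e+01,  2.20927022e+01,  3.80831043e-01, -2.73823992e-02,
       -6.84097450e+01, -1.48150226e+01]), 'joint_velocities': array([ 0.08060355, -0.10765895,  0.12268282,  0.07267112,  0.08464236,
       -0.03286605]), 'effort': array([ 3.55694219e-04, -3.90659165e+01,  1.87403083e+01,  4.21978220e+00,
        1.09617761e-02, -1.93043743e-04]), 'tcp_pos': array([0.16340264, 0.60259153, 0.19175055]), 'ee_rot': array([[-4.57578586e-04, -2.61878417e-01, -9.65100764e-01],
       [-2.11975545e-03, -9.65098443e-01,  2.61878792e-01],
       [-9.99997649e-01,  2.16560773e-03, -1.13509820e-04]]), 'wrist_force': array([-0.12384037, -0.53610834, -0.32959489]), 'moment': array([-0.02571628,  0.0459877 , -0.00072101]), 'gripper_width': 1.0022676700301123}
scene 374.4357938760342 [-0.10800558 -0.34314015  0.57975377] {'vfov': 56.216646200690924, 'cx': 323.44896943595745, 'cy': 205.56063877414635, 'rvec': array([ 1.95011351, -1.18180768,  0.58196989]), 'tvec': array([-0.2494653 ,  0.31133395,  0.55350071])}
side 422.07685250926346 [ 0.48610985 -0.99797133  0.46928212] {'vfov': 50.70761985937094, 'cx': 319.65430366658745, 'cy': 197.04952584774207, 'rvec': array([1.98710649, 0.01606653, 0.02248494]), 'tvec': array([-0.49589924,  0.01486005,  1.09833437])}
wrist 308.8267748093953 [0.2318299  0.58415016 0.38439659] {'vfov': 65.85517586848765, 'cx': 323.5203909420076, 'cy': 197.414696923541, 'rvec': array([-1.80060029,  2.35650428,  0.30849925]), 'tvec': array([ 0.62391951, -0.03178874,  0.39066056])}
```

View pics/scene0.png

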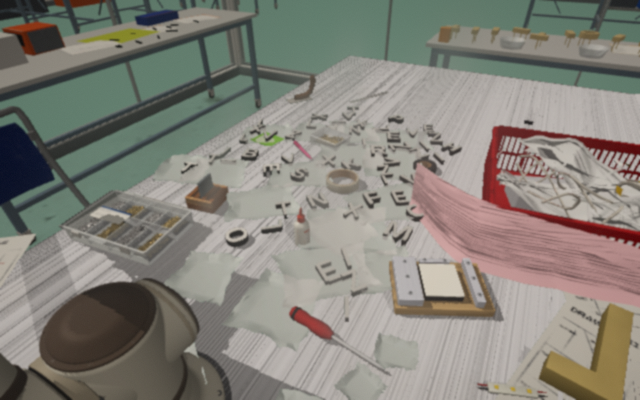

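View pics/side0.png

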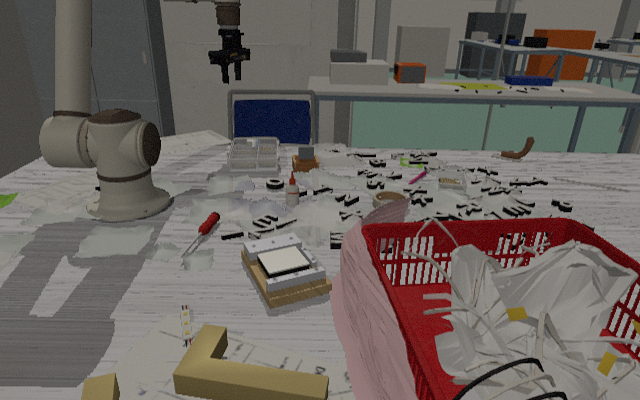

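View pics/wrist0.png

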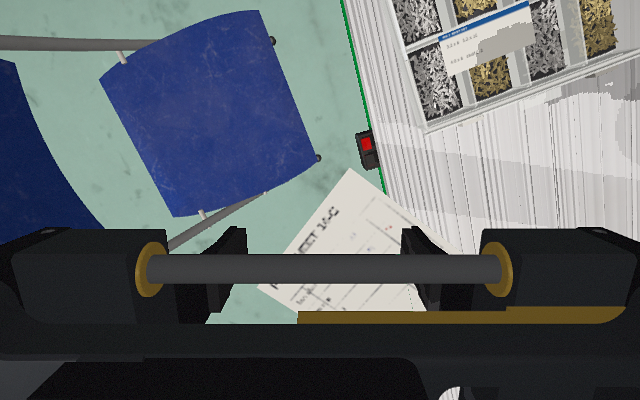

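The scene view shows the rack with the grey plate at about (207,192). The jig is at (441,287), with the thick rail on its left at (405,282) and the thin rail on its right at (474,283). The bottle is at (301,228). The side view agrees: rack (305,162), jig (285,268). Next I'll get rough positions.

```bash
python3 - <<'E'
from h import *
for n,pts in [('scene',[(207,183,.065),(190,203,.034),(207,212,.034),(228,192,.034),(440,280,.036),(405,282,.038),(474,283,.038),(301,228,.05),(237,237,.017),(335,267,.018)]),('side',[(305,152,.07),(305,160,.034),(285,262,.036),(270,245,.038),(296,280,.038),(292,190,.05)])]:
    C=cal(n); z=np.load(f'pics/{n}0.npz'); P=cloud(C,z['d'])
    for u,v,h in pts: print(n,u,v,P[v,u].round(3),ray(C,u,v,h).round(3))
    cv2.imwrite(f'pics/{n}_rack.png',cv2.resize(z['im'][150:250,140:340] if n=='scene' else z['im'][130:310,220:400],None,fx=4 if n=='scene' else 3,fy=4 if n=='scene' else 3))
E
```

```text
scene 207 183 [0.453 0.289 0.059] [0.446 0.281 0.065]
scene 190 203 [0.405 0.312 0.02 ] [0.392 0.295 0.034]
scene 207 212 [0.412 0.266 0.003] [0.383 0.233 0.034]
scene 228 192 [0.489 0.259 0.018] [0.472 0.242 0.034]
scene 440 280 [ 0.422 -0.311  0.038] [ 0.423 -0.311  0.036]
scene 405 282 [ 0.385 -0.253  0.039] [ 0.386 -0.253  0.038]
scene 474 283 [ 0.441 -0.369  0.04 ] [ 0.443 -0.369  0.038]
scene 301 228 [ 0.411 -0.012  0.059] [ 0.419 -0.006  0.05 ]
scene 237 237 [0.371 0.139 0.003] [0.359 0.127 0.017]
scene 335 267 [ 0.389 -0.105  0.004] [ 0.377 -0.11   0.018]
side 305 152 [0.448 0.286 0.057] [0.449 0.245 0.07 ]
side 305 160 [0.448 0.278 0.033] [0.448 0.275 0.034]
side 285 262 [ 0.43  -0.321  0.035] [ 0.43  -0.323  0.036]
side 270 245 [ 0.396 -0.262  0.036] [ 0.396 -0.265  0.038]
side 296 280 [ 0.454 -0.37   0.029] [ 0.454 -0.383  0.038]
side 292 190 [ 0.425 -0.02   0.054] [ 0.425 -0.009  0.05 ]
```

View pics/scene_rack.png

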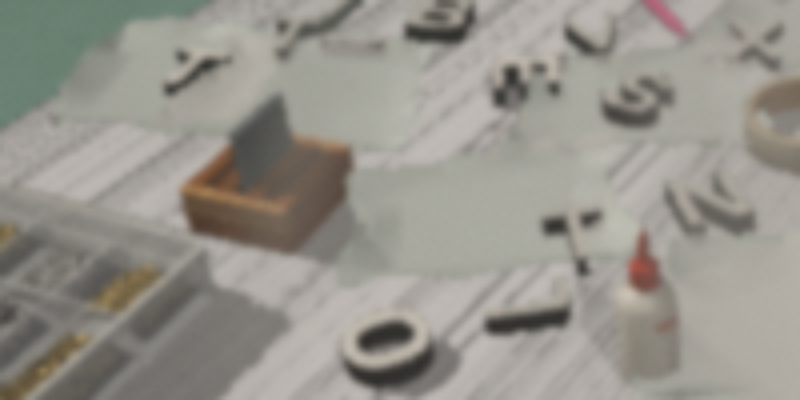

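View pics/side_rack.png

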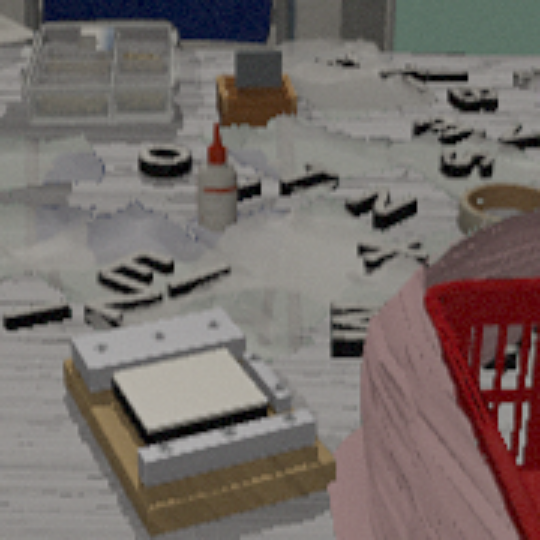

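The plate at (207,183) stands in the rack near world (0.45, 0.28), with its faces roughly along y. The jig tile is near (0.43, -0.32). I'll move so the wrist camera looks over the rack.

```bash
cat >> h.py <<'E'
from scipy.spatial.transform import Rotation as Ro
def down(yaw):  # tool y at angle yaw (deg) in world xy, x down
    a=np.radians(yaw); x=np.array([0,0,-1.]); y=np.array([np.cos(a),np.sin(a),0]); return np.stack([x,y,np.cross(x,y)],1)
def go(p,yaw=None,s=None):
    s=s or r.sense(); R=s['ee_rot']; sh=R.T@(np.array(p)-s['tcp_pos'])*100
    rv=np.zeros(3) if yaw is None else Ro.from_matrix(R.T@down(yaw)).as_rotvec(degrees=True)/10
    print('row',sh.round(2),rv.round(3)); return sh,rv
E
python3 - <<'E'
from h import *
s=r.sense(); C=cal('wrist'); R=s['ee_rot']
print('cam in tool',R.T@(-C[3].T@C[4]-s['tcp_pos']),'optical axis tool',R.T@C[3][2], 'img x in tool',R.T@C[3][0])
go([.38,.28,.21],-90)
E
```

```text
cam in tool [-0.19252065  0.00031685 -0.07091361] optical axis tool [ 9.65940397e-01 -1.64550125e-04  2.58764608e-01] img x in tool [-3.02961524e-05  9.99999719e-01  7.48998704e-04]
row [ -1.75  25.48 -29.35] [-1.518e+00  1.000e-03 -9.000e-03]
```

play_rows:
  plan:
    - [[-0.35,5.1,-5.9,-0.3,0,0],[-0.7,10.2,-11.7,-0.6,0,0],[-1.05,15.3,-17.6,-0.9,0,0],[-1.4,20.4,-23.5,-1.2,0,0],[-1.75,25.5,-29.35,-1.52,0,0]]

```text
time_s: 0.78
tcp_pos: [0.3381, 0.342, 0.207]
ee_rot: [[0.0, 0.003, -1.0], [0.0, -1.0, -0.003], [-1.0, -0.0, -0.0]]
wrist_force: [1.3, 0.2, 0.4]
gripper_width: 0.999
```

play_rows:
  plan:
    - [[0,0,0,0,0,0],[0,0,0,0,0,0],[0,0,0,0,0,0]]

```text
time_s: 1.15
tcp_pos: [0.3369, 0.3449, 0.2067]
ee_rot: [[-0.0, 0.002, -1.0], [-0.0, -1.0, -0.002], [-1.0, 0.0, 0.0]]
wrist_force: [-0.0, -0.4, 0.6]
gripper_width: 1.0
```

play_rows:
  plan:
    - [[-0.3,3.2,-2.1,0,0,0],[-0.3,6.5,-4.3,0,0,0],[-0.3,6.5,-4.3,0,0,0],[-0.3,6.5,-4.3,0,0,0]]

```text
time_s: 1.65
tcp_pos: [0.3801, 0.2799, 0.2097]
ee_rot: [[-0.0, 0.002, -1.0], [0.0, -1.0, -0.002], [-1.0, -0.0, 0.0]]
wrist_force: [0.2, 0.2, -0.5]
gripper_width: 1.001
```

```bash
python3 - <<'E'
from h import *
s=r.sense(); C=cal('wrist'); im,d=r.capture('wrist'); print(s['tcp_pos'],s['joint_velocities'].round(1))
cv2.imwrite('pics/w1.png',im); np.savez('pics/w1.npz',im=im,d=d,R=C[3],t=C[4],f=C[:3])
E
```

```text
[0.38010641 0.27992009 0.20972221] [ 0.5 -0.1  0.1  0.1 -0.   0.1]
```

View pics/w1.png

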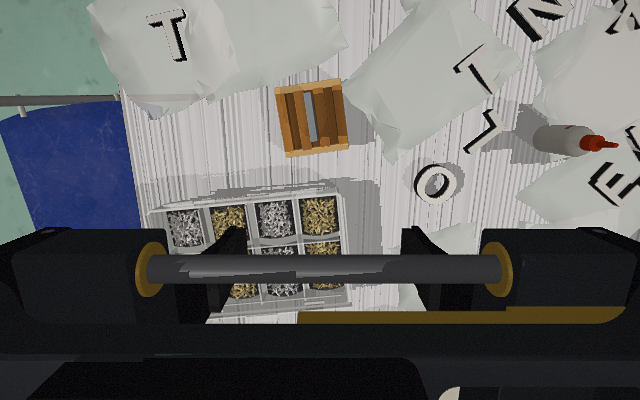

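The rack is at about (311,118) in the wrist view. The plate's top shows as a thin grey strip near (311,117), rotated a few degrees. Next I'll measure both.

```bash
python3 - <<'E'
from h import *
z=np.load('pics/w1.npz'); im=z['im']; C=(*z['f'],z['R'],z['t']); P=cloud(C,z['d'])
roi=np.zeros((400,640),bool); roi[70:165,265:360]=1
hsv=cv2.cvtColor(im,cv2.COLOR_BGR2HSV)
br=roi&(hsv[...,1]>90)&(hsv[...,0]<25); 
Z=P[...,2]; print('heights pct in roi',np.percentile(Z[roi&br],[5,25,50,75,95]).round(4))
m=roi&(Z>.060); print('plate px',m.sum(), Z[m].min(),np.median(Z[m]))
gr=roi&(hsv[...,1]<60)&(hsv[...,2]<200)&(np.hypot(*(np.mgrid[0:400,0:640]-np.array([117,311])[:,None,None]))<35)
for nm,mm,h in [('plate depth',m,.073),('plate colour',gr,.073),('rack',br,.034)]:
    k=mm.astype(np.uint8); n,l,st,ce=cv2.connectedComponentsWithStats(k); i=1+st[1:,4].argmax(); k=(l==i).astype(np.uint8)
    cn=max(cv2.findContours(k,0,1)[0],key=cv2.contourArea); b=cv2.minAreaRect(cn); bp=cv2.boxPoints(b)
    W=np.array([ray(C,u,v,h) for u,v in bp]); e1=W[1]-W[0]; e2=W[2]-W[1]
    print(nm,st[i],bp.round(1).tolist(),'ctr',W.mean(0).round(4),'sides',np.linalg.norm(e1).round(4),np.linalg.norm(e2).round(4),'ang',np.degrees(np.arctan2(e1[1],e1[0])).round(2),np.degrees(np.arctan2(e2[1],e2[0])).round(2))
cv2.imwrite('pics/w1c.png',cv2.resize(im[65:170,255:365],None,fx=5,fy=5,interpolation=0))
E
```

```text
heights pct in roi [0.0182 0.0327 0.0343 0.035  0.0358]
plate px 439 0.06027934120645608 0.07358846800875773
plate depth [303  91  15  51 410] [[302.5, 91.80000305175781], [311.1000061035156, 90.5], [318.70001220703125, 140.39999389648438], [310.0, 141.8000030517578]] ctr [0.4489 0.2929 0.073 ] sides 0.0089 0.0503 ang -81.79 -171.44
plate colour [303  92  16  50 427] [[302.6000061035156, 92.19999694824219], [311.20001220703125, 90.9000015258789], [318.79998779296875, 140.3000030517578], [310.20001220703125, 141.60000610351562]] ctr [0.4489 0.2927 0.073 ] sides 0.0088 0.0498 ang -81.67 -171.3
rack [ 274   78   75   80 4194] [[273.70001220703125, 87.69999694824219], [339.6000061035156, 77.5999984741211], [350.5, 147.89999389648438], [284.5, 158.10000610351562]] ctr [0.4462 0.2928 0.034 ] sides 0.075 0.0793 ang -81.72 -169.88
```

View pics/w1c.png

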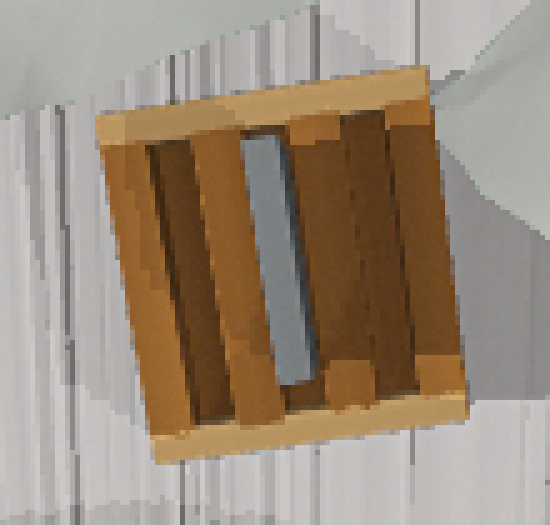

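Wrist colour and depth masks agree: plate top centre (0.449, 0.293), size 50 x 8.8 mm, long axis at 8.6°. The rack is about 75 x 79 mm, as it should be. I'll move above the plate and check the alignment before descending.

```bash
python3 - <<'E'
from h import *
go([.449,.2932,.11],-81.5)
E
```

```text
row [ 9.97 -1.3  -6.9 ] [-0.838  0.001  0.   ]
```

play_rows:
  plan:
    - [[0.5,-0.6,-3.5,-0.42,0,0],[3.0,-1.3,-6.9,-0.84,0,0],[6.5,-1.3,-6.9,-0.84,0,0],[9.97,-1.3,-6.9,-0.84,0,0],[9.97,-1.3,-6.9,-0.84,0,0]]

```text
time_s: 2.33
tcp_pos: [0.4475, 0.2914, 0.1075]
ee_rot: [[-0.005, 0.148, -0.989], [-0.005, -0.989, -0.148], [-1.0, 0.004, 0.005]]
wrist_force: [-0.5, 0.1, -0.1]
gripper_width: 0.997
```

```bash
python3 - <<'E'
from h import *
s=r.sense(); C=cal('wrist'); im,d=r.capture('wrist'); print(s['tcp_pos'],s['ee_rot'].round(3).tolist())
cv2.imwrite('pics/w2.png',im); np.savez('pics/w2.npz',im=im,d=d,R=C[3],t=C[4],f=C[:3])
print('tcp px',proj(C,s['tcp_pos']),'plate top px',proj(C,[.449,.293,.073]))
E
```

```text
[0.44751935 0.29140816 0.10754002] [[-0.005, 0.148, -0.989], [-0.005, -0.989, -0.148], [-1.0, 0.004, 0.005]]
tcp px [322.97094993 225.41649647] plate top px [321.08116952 207.52550854]
```

View pics/w2.png

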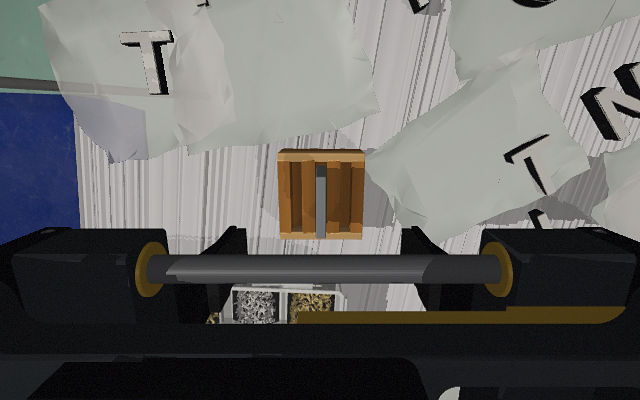

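```bash
python3 - <<'E'
from h import *
z=np.load('pics/w2.npz'); im=z['im']; C=(*z['f'],z['R'],z['t']); P=cloud(C,z['d']); s=r.sense()
print(s['tcp_pos'],s['joint_velocities'].round(2))
hsv=cv2.cvtColor(im,cv2.COLOR_BGR2HSV); roi=np.zeros((400,640),bool); roi[160:238,300:345]=1
for nm,m in [('depth',roi&(P[...,2]>.064)),('col',roi&(hsv[...,1]<60))]:
    n,l,st,ce=cv2.connectedComponentsWithStats(m.astype(np.uint8)); i=1+st[1:,4].argmax(); 
    cn=max(cv2.findContours((l==i).astype(np.uint8),0,1)[0],key=cv2.contourArea); b=cv2.minAreaRect(cn); bp=cv2.boxPoints(b)+.5*0
    W=np.array([ray(C,u,v,.073) for u,v in bp]); e=[np.linalg.norm(W[1]-W[0]),np.linalg.norm(W[2]-W[1])]
    L=W[1]-W[0] if e[0]>e[1] else W[2]-W[1]
    print(nm,st[i],bp.round(1).tolist(),W.mean(0).round(4),np.round(e,4),np.degrees(np.arctan2(L[1],L[0])).round(2))
# sample finger edges at row 235-245
for v in (232,240): print(v,[(u,int(im[v,u].sum())) for u in list(range(225,260,3))+list(range(395,425,3))])
cv2.imwrite('pics/w2c.png',cv2.resize(im[140:290,225:425],None,fx=4,fy=4,interpolation=0))
E
```

```text
[0.44895242 0.29254623 0.10971726] [-0.25 -2.11  2.59  0.83  0.08 -0.02]
depth [315 174  11  64 641] [[315.0, 174.0], [325.0, 174.0], [325.0, 237.0], [315.0, 237.0]] [0.4498 0.294  0.073 ] [0.0075 0.0505] -171.47
col [316 166  10  72 715] [[316.0, 166.0], [325.0, 166.0], [325.0, 237.0], [316.0, 237.0]] [0.4528 0.294  0.073 ] [0.0067 0.0565] -171.47
232 [(225, 1), (228, 45), (231, 34), (234, 46), (237, 53), (240, 46), (243, 44), (246, 310), (249, 566), (252, 497), (255, 563), (258, 484), (395, 561), (398, 564), (401, 452), (404, 54), (407, 53), (410, 36), (413, 40), (416, 29), (419, 32), (422, 0)]
240 [(225, 24), (228, 38), (231, 31), (234, 42), (237, 54), (240, 42), (243, 49), (246, 8), (249, 514), (252, 418), (255, 539), (258, 303), (395, 559), (398, 464), (401, 73), (404, 37), (407, 42), (410, 56), (413, 47), (416, 46), (419, 70), (422, 30)]
```

View pics/w2c.png

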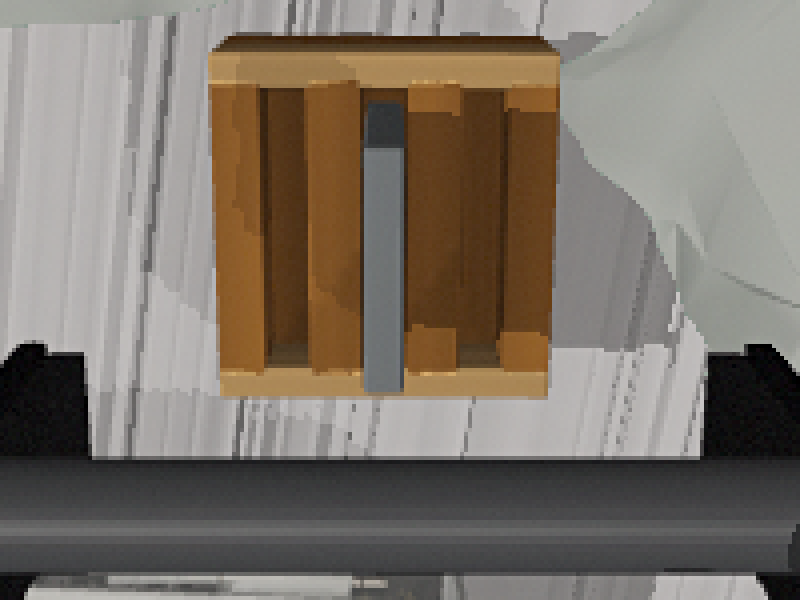

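Second look: the plate centre is at (0.4497, 0.294), and its strip (u 315–326) runs parallel to the fingers. I'll descend so the fingertips stay about 9 mm above the rack.

```bash
python3 - <<'E'
from h import *
s=r.sense();print(s['tcp_pos'],s['ee_rot'].round(4).tolist());go([.4496,.2938,.0435],-81.5)
E
```

```text
[0.44895242 0.29254623 0.10971726] [[-0.001, 0.1484, -0.9889], [-0.0019, -0.9889, -0.1484], [-1.0, 0.0018, 0.0013]]
row [ 6.62 -0.13 -0.09] [ 0.004  0.007 -0.01 ]
```

play_rows:
  plan:
    - [[1.5,-0.1,-0.07,0,0,0],[3.5,-0.1,-0.07,0,0,0],[5.5,-0.1,-0.07,0,0,0],[6.65,-0.1,-0.07,0,0,0],[6.65,-0.1,-0.07,0,0,0]]

```text
time_s: 3.0
tcp_pos: [0.4499, 0.2931, 0.0435]
ee_rot: [[-0.0, 0.147, -0.989], [-0.001, -0.989, -0.147], [-1.0, 0.0, 0.0]]
wrist_force: [0.1, 0.1, 0.8]
gripper_width: 1.0
```

play_rows:
  plan:
    - [[0,0,0,0,0,0],[0,0,0,0,0,0]]

```text
time_s: 3.25
tcp_pos: [0.4504, 0.2936, 0.0446]
ee_rot: [[0.001, 0.147, -0.989], [0.001, -0.989, -0.147], [-1.0, -0.001, -0.001]]
wrist_force: [0.3, -1.1, 0.0]
gripper_width: 1.002
```

```bash
python3 - <<'E'
from h import *
s=r.sense();print(s['tcp_pos'],s['wrist_force'])
C=cal('wrist'); im,d=r.capture('wrist'); cv2.imwrite('pics/w3.png',im)
im,d=r.capture('side'); cv2.imwrite('pics/s3.png',cv2.resize(im[100:200,230:380],None,fx=5,fy=5))
E
```

```text
[0.45044284 0.29357634 0.04456173] [ 0.25222119 -1.09221771  0.04235397]
```

View pics/w3.png

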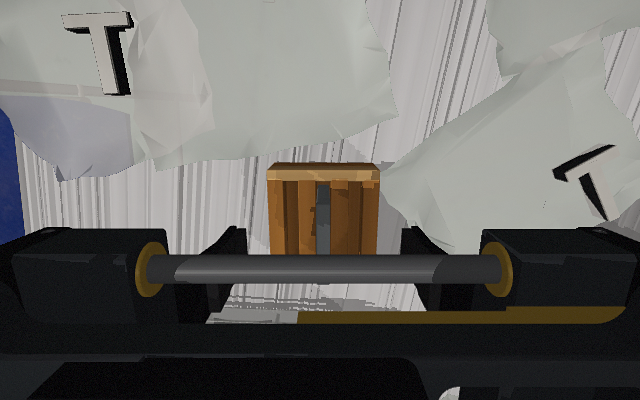

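View pics/s3.png

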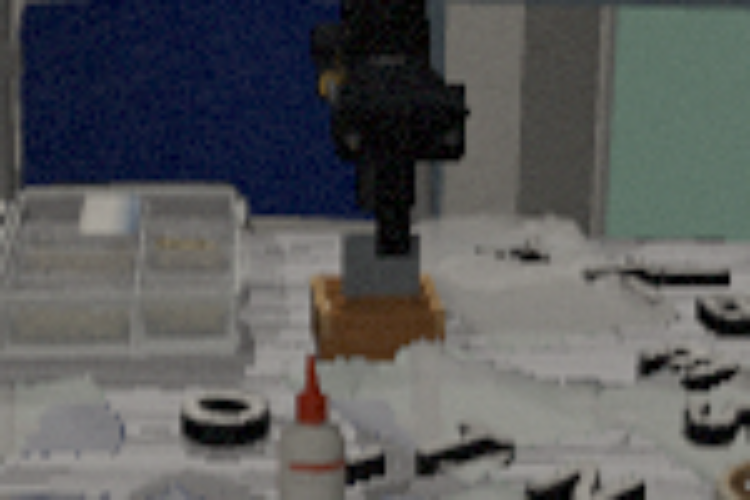

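The wrist view shows the plate strip at u≈316–330, centred between the fingers. The side view shows the near finger in front of the plate. I'll close the gripper.

play_rows:
  plan:
    - [[0,0,0,0,0,0],[0,0,0,0,0,0],[0,0,0,0,0,0],[0,0,0,0,0,0],[0,0,0,0,0,0]]
  hand: 0

```text
time_s: 3.98
tcp_pos: [0.45, 0.2931, 0.0437]
ee_rot: [[-0.0, 0.147, -0.989], [-0.0, -0.989, -0.147], [-1.0, 0.0, 0.0]]
wrist_force: [0.4, 0.3, -1.3]
gripper_width: 0.517
```

play_rows:
  plan:
    - [[0,0,0,0,0,0],[0,0,0,0,0,0],[0,0,0,0,0,0]]

```text
time_s: 4.35
tcp_pos: [0.45, 0.293, 0.0437]
ee_rot: [[-0.0, 0.147, -0.989], [-0.0, -0.989, -0.147], [-1.0, 0.0, 0.0]]
wrist_force: [0.1, -0.2, -0.4]
gripper_width: 0.169
```

play_rows:
  plan:
    - [[0,0,0,0,0,0],[0,0,0,0,0,0],[0,0,0,0,0,0]]

```text
time_s: 4.72
tcp_pos: [0.4502, 0.2933, 0.044]
ee_rot: [[0.0, 0.147, -0.989], [0.001, -0.989, -0.147], [-1.0, -0.0, -0.001]]
wrist_force: [-0.4, 1.6, 2.7]
gripper_width: 0.004
```

The gripper reads almost fully shut, where about 0.09 was expected. I'll look before doing anything.

```bash
python3 - <<'E'
from h import *
s=r.sense();print(s['tcp_pos'],s['wrist_force'],s['gripper_width'])
im,d=r.capture('wrist'); cv2.imwrite('pics/w4.png',im)
im,d=r.capture('side'); cv2.imwrite('pics/s4.png',cv2.resize(im[100:200,230:380],None,fx=5,fy=5)); np.savez('pics/s4.npz',im=im,d=d)
im,d=r.capture('scene'); cv2.imwrite('pics/c4.png',cv2.resize(im[130:230,140:290],None,fx=5,fy=5)); np.savez('pics/c4.npz',im=im,d=d)
E
```

```text
[0.45018005 0.29333652 0.04396382] [-0.35033664  1.60974167  2.67318491] 0.004220839363321661
```

View pics/w4.png

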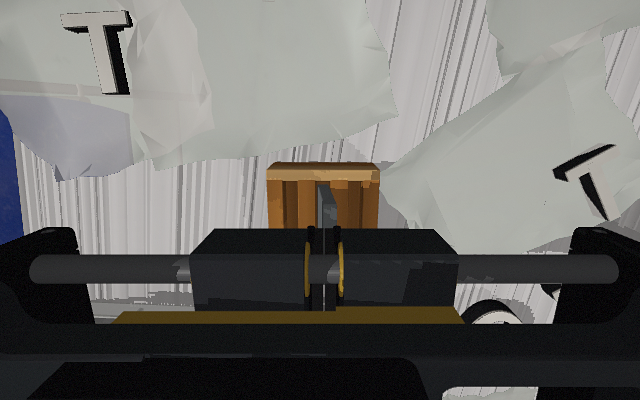

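View pics/s4.png

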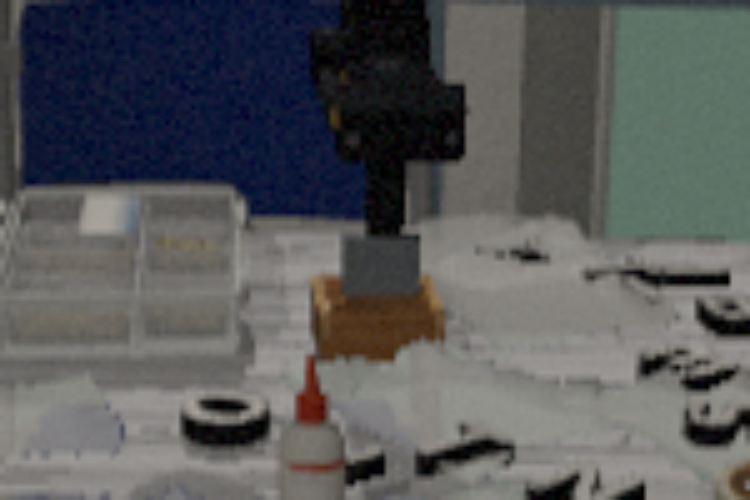

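View pics/c4.png

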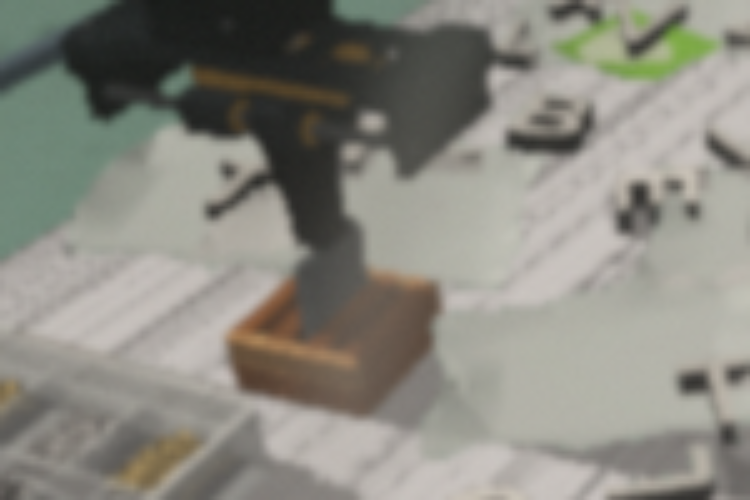

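```bash
python3 - <<'E'
from h import *
for n,pts in [('side',[(307,135),(307,140),(307,144),(307,146),(307,149),(307,155)]),('scene',[(205,165),(204,172),(204,177),(205,180),(207,185),(206,190),(212,178)])]:
    C=cal(n); z=np.load(f'pics/{"s4" if n=="side" else "c4"}.npz'); P=cloud(C,z['d'])
    for u,v in pts: print(n,u,v,P[v,u].round(4),z['im'][v,u])
# tip visible height in s3: cast on vertical plane y
def rayy(C,u,v,y):
    f,cx,cy,R,t=C; d=R.T@np.array([(u-cx)/f,(v-cy)/f,1]); o=-R.T@t; return o+d*(y-o[1])/d[1]
C=cal('side'); print(rayy(C,309,151,.24), rayy(C,307,147,.293),rayy(C,306,159.5,.293))
s=r.sense(); print(proj(C,s['tcp_pos']),proj(C,[.45,.293,.073]))
E
```

```text
side 307 135 [0.4537 0.2813 0.1138] [7 5 8]
side 307 140 [0.4538 0.2841 0.0969] [18 22 22]
side 307 144 [0.454  0.2816 0.0847] [11  7  5]
side 307 146 [0.454  0.2847 0.0772] [4 6 6]
side 307 149 [0.454  0.2884 0.0662] [57 58 56]
side 307 155 [ 0.4861 -0.998   0.4693] [61 59 60]
scene 205 165 [0.4499 0.2777 0.116 ] [44 47 47]
scene 204 172 [0.4464 0.2828 0.0966] [49 52 53]
scene 204 177 [0.4409 0.2806 0.0859] [54 56 57]
scene 205 180 [0.443  0.2819 0.0755] [70 73 73]
scene 207 185 [0.45   0.2869 0.055 ] [81 84 85]
scene 206 190 [0.4414 0.2849 0.0455] [81 85 85]
scene 212 178 [0.4736 0.2895 0.0617] [113 118 119]
[0.46143616 0.24       0.0751305 ] [0.45385236 0.293      0.07136494] [0.45110163 0.293      0.02949798]
[305.76149345 155.1811427 ] [305.79288325 146.47710769]
```

```bash
python3 - <<'E'
from h import *
s=r.sense(); C=cal('side'); z=np.load('pics/side0.npz'); P=cloud(C,z['d']); print('tcp0 px',proj(C,[.1634,.6026,.1918]))
cv2.imwrite('pics/side0g.png',cv2.resize(z['im'][10:110,170:290],None,fx=6,fy=6,interpolation=0))
for u,v in [(224,75),(224,79),(224,81),(238,75),(238,79)]: print(u,v,P[v,u].round(3),z['im'][v,u])
z=np.load('pics/w2.npz'); C=(*z['f'],z['R'],z['t']); P=cloud(C,z['d'])
print('w2'); 
for u,v in [(240,230),(243,235),(230,245),(235,250),(405,235),(410,240),(418,248),(210,310)]: print(u,v,P[v,u].round(4),z['d'][v,u])
E
```

```text
tcp0 px [231.80038379  89.5522704 ]
224 75 [0.15  0.547 0.252] [15 14 20]
224 79 [0.148 0.552 0.237] [7 7 2]
224 81 [0.149 0.547 0.231] [ 5 13 15]
238 75 [0.182 0.645 0.239] [14 18 15]
238 79 [0.181 0.643 0.225] [ 4 14  0]
w2
240 230 [0.4509 0.3377 0.1417] 0.16840406
243 235 [0.4493 0.3354 0.1442] 0.16656144
230 245 [0.4503 0.3378 0.1602] 0.15073238
235 250 [0.448  0.3352 0.1602] 0.15141779
405 235 [0.4626 0.2494 0.1457] 0.16532944
410 240 [0.4639 0.2497 0.1557] 0.15534297
418 248 [0.4641 0.2485 0.1651] 0.14621544
210 310 [0.4326 0.3373 0.1869] 0.12961115
```

View pics/side0g.png

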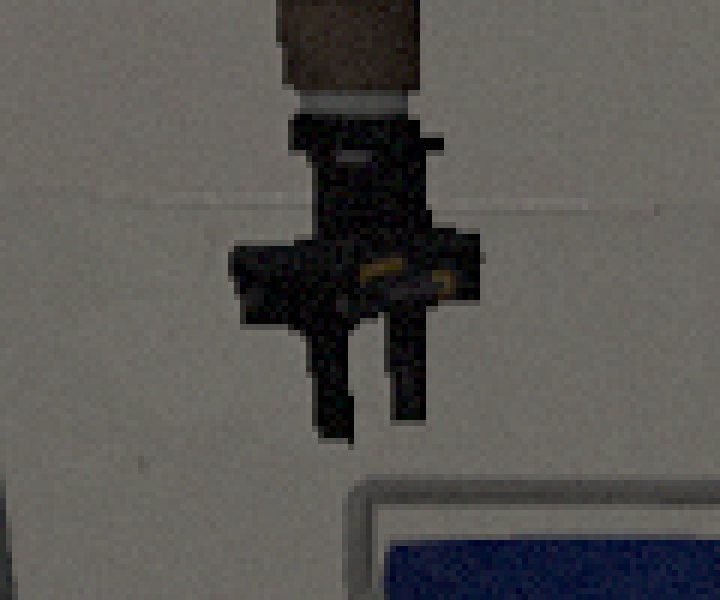

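The side and wrist depth both show the real fingertips about 30 mm above the reported TCP: row 82 against a projected 89.5 in the first side view, and at 0.0745 m now. The gripper therefore shut just above the plate. I'll open, lift a little, recheck the plate and measure the tip offset properly.

play_rows:
  plan:
    - [[-1,0,0,0,0,0],[-3,0,0,0,0,0],[-3,0,0,0,0,0]]

```text
time_s: 5.25
tcp_pos: [0.4509, 0.294, 0.0754]
ee_rot: [[0.003, 0.147, -0.989], [0.003, -0.989, -0.147], [-1.0, -0.002, -0.003]]
wrist_force: [-0.8, 0.2, -0.7]
gripper_width: 0.004
```

```bash
python3 - <<'E'
from h import *
def rayy(C,u,v,y):
    f,cx,cy,R,t=C; d=R.T@np.array([(u-cx)/f,(v-cy)/f,1]); o=-R.T@t; return o+d*(y-o[1])/d[1]
s=r.sense(); C=cal('side'); im,d=r.capture('side'); p=proj(C,s['tcp_pos']); print(s['tcp_pos'],p)
g=im.astype(int).sum(2); 
for v in range(125,150): print(v,g[v,298:316].tolist())
cv2.imwrite('pics/s5.png',cv2.resize(im[100:175,255:355],None,fx=8,fy=8,interpolation=0))
Cw=cal('wrist'); im,d=r.capture('wrist'); cv2.imwrite('pics/w5.png',cv2.resize(im[130:300,220:420],None,fx=4,fy=4,interpolation=0))
for v in range(132,146): print(v,rayy(C,306,v,.285).round(4)[2])
E
```

```text
[0.45089163 0.2939878  0.07539035] [306.0908032  145.66719584]
125 [86, 90, 125, 106, 88, 17, 8, 24, 9, 10, 0, 52, 16, 238, 204, 209, 201, 163]
126 [70, 80, 104, 86, 78, 36, 42, 26, 9, 0, 18, 0, 1, 235, 221, 206, 205, 176]
127 [111, 88, 70, 109, 95, 48, 14, 39, 19, 22, 33, 14, 0, 240, 208, 204, 208, 165]
128 [94, 48, 89, 78, 86, 47, 16, 0, 40, 3, 18, 0, 13, 242, 213, 203, 198, 170]
129 [99, 73, 96, 101, 92, 65, 9, 10, 33, 13, 2, 24, 24, 241, 215, 207, 206, 187]
130 [83, 96, 85, 67, 72, 30, 59, 25, 33, 19, 17, 17, 41, 270, 210, 218, 205, 173]
131 [62, 108, 90, 100, 107, 29, 9, 0, 53, 12, 23, 29, 23, 254, 218, 207, 217, 176]
132 [73, 75, 72, 99, 69, 55, 0, 8, 41, 28, 54, 10, 9, 243, 219, 219, 221, 182]
133 [91, 95, 94, 88, 102, 34, 0, 9, 8, 7, 8, 14, 0, 195, 194, 211, 213, 180]
134 [99, 85, 82, 106, 91, 44, 45, 0, 53, 28, 36, 69, 6, 169, 196, 206, 195, 186]
135 [85, 97, 63, 68, 111, 20, 17, 11, 16, 25, 48, 0, 4, 188, 193, 227, 231, 182]
136 [97, 86, 87, 102, 94, 77, 45, 16, 2, 53, 18, 17, 33, 192, 202, 223, 212, 189]
137 [88, 66, 91, 91, 84, 79, 93, 79, 72, 84, 89, 38, 121, 195, 194, 2
[... 560 characters left out ...]
7, 243, 216, 227, 226, 175, 181, 183, 293, 300, 303, 209, 261, 311, 328]
145 [306, 321, 315, 319, 308, 314, 310, 295, 268, 277, 278, 305, 307, 329, 318, 348, 369, 356]
146 [300, 299, 307, 306, 295, 296, 268, 271, 275, 273, 286, 271, 260, 317, 339, 337, 381, 376]
147 [251, 247, 239, 231, 235, 241, 217, 213, 225, 226, 225, 209, 202, 197, 196, 215, 378, 376]
148 [233, 168, 162, 176, 172, 193, 175, 176, 180, 184, 174, 185, 181, 182, 175, 179, 381, 375]
149 [245, 179, 186, 181, 178, 176, 182, 194, 181, 179, 184, 176, 187, 192, 192, 197, 382, 389]
132 0.1223
133 0.1191
134 0.1159
135 0.1127
136 0.1095
137 0.1062
138 0.103
139 0.0998
140 0.0966
141 0.0933
142 0.0901
143 0.0868
144 0.0836
145 0.0803
```

View pics/s5.png

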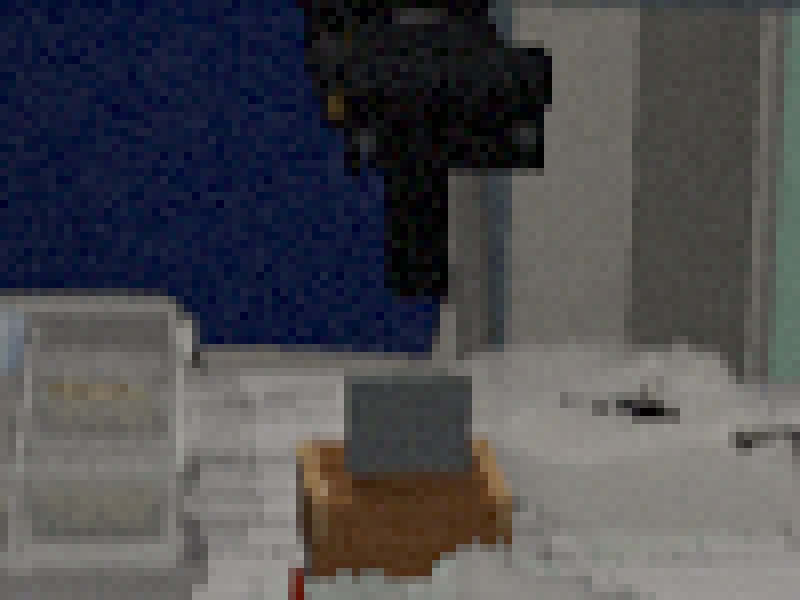

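View pics/w5.png

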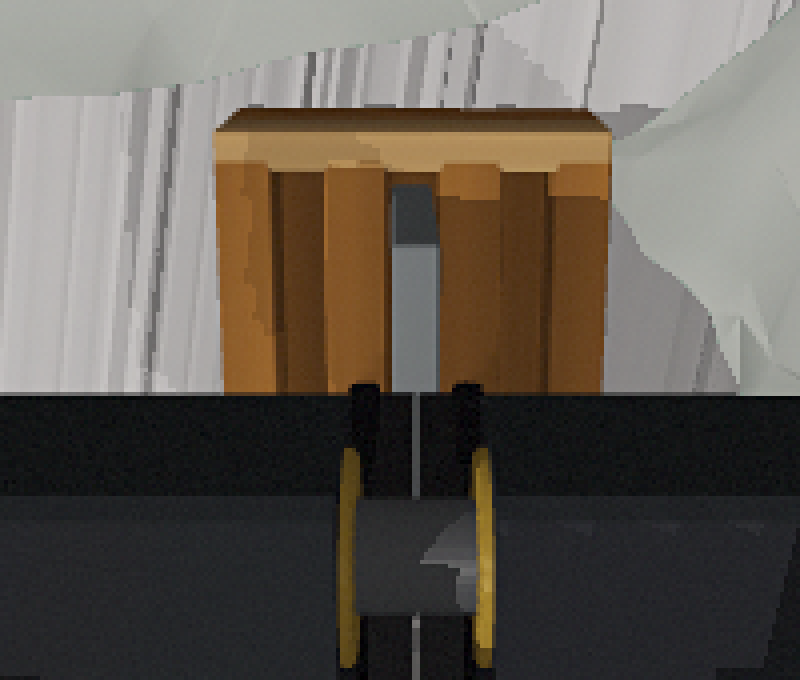

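The plate is upright and undisturbed. Its strip is centred at u≈323.9, against the finger slit at 324, so lateral alignment is good. The real tips sit about 31 mm above the reported TCP, so the grasp needs TCP z≈0.013. I'll open, then descend.

play_rows:
  plan:
    - [[0,0,0,0,0,0],[0,0,0,0,0,0],[0,0,0,0,0,0],[0,0,0,0,0,0],[0,0,0,0,0,0]]
  hand: 0.6

```text
time_s: 5.98
tcp_pos: [0.45, 0.2931, 0.0736]
ee_rot: [[-0.0, 0.147, -0.989], [-0.0, -0.989, -0.147], [-1.0, 0.0, 0.0]]
wrist_force: [0.0, 0.2, 0.1]
gripper_width: 0.486
```

play_rows:
  plan:
    - [[0,0,0,0,0,0],[0,0,0,0,0,0]]

```text
time_s: 6.22
tcp_pos: [0.45, 0.2931, 0.0737]
ee_rot: [[0.0, 0.147, -0.989], [0.0, -0.989, -0.147], [-1.0, -0.0, -0.0]]
wrist_force: [0.2, -0.5, -0.3]
gripper_width: 0.59
```

play_rows:
  plan:
    - [[1.5,0,0,0,0,0],[3.5,0,0,0,0,0],[5,0,0,0,0,0],[6.0,0,0,0,0,0],[6.0,0,0,0,0,0]]

```text
time_s: 6.85
tcp_pos: [0.4496, 0.2926, 0.0127]
ee_rot: [[-0.001, 0.147, -0.989], [-0.002, -0.989, -0.147], [-1.0, 0.001, 0.001]]
wrist_force: [-0.2, -0.3, 0.2]
gripper_width: 0.598
```

play_rows:
  plan:
    - [[0,0,0,0,0,0]]

```text
time_s: 6.98
tcp_pos: [0.4504, 0.2934, 0.0141]
ee_rot: [[0.001, 0.147, -0.989], [0.001, -0.989, -0.147], [-1.0, -0.001, -0.001]]
wrist_force: [0.1, 0.2, -0.7]
gripper_width: 0.601
```

```bash
python3 - <<'E'
from h import *
s=r.sense(); print(s['tcp_pos'],s['wrist_force'])
im,d=r.capture('side');cv2.imwrite('pics/s6.png',cv2.resize(im[100:175,255:355],None,fx=8,fy=8,interpolation=0))
im,d=r.capture('wrist'); cv2.imwrite('pics/w6.png',cv2.resize(im[130:300,220:420],None,fx=4,fy=4,interpolation=0))
E
```

```text
[0.45038273 0.29341072 0.01409377] [ 0.06746858  0.21574203 -0.67652871]
```

View pics/s6.png

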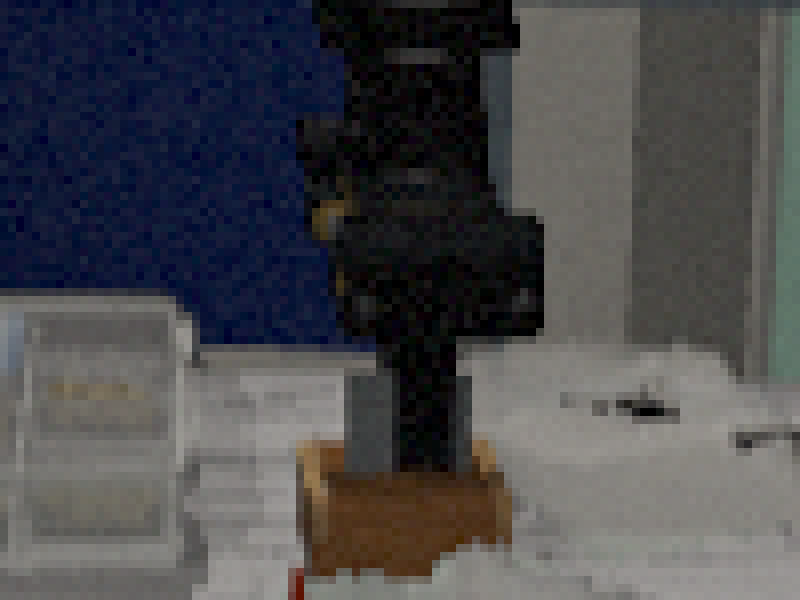

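View pics/w6.png

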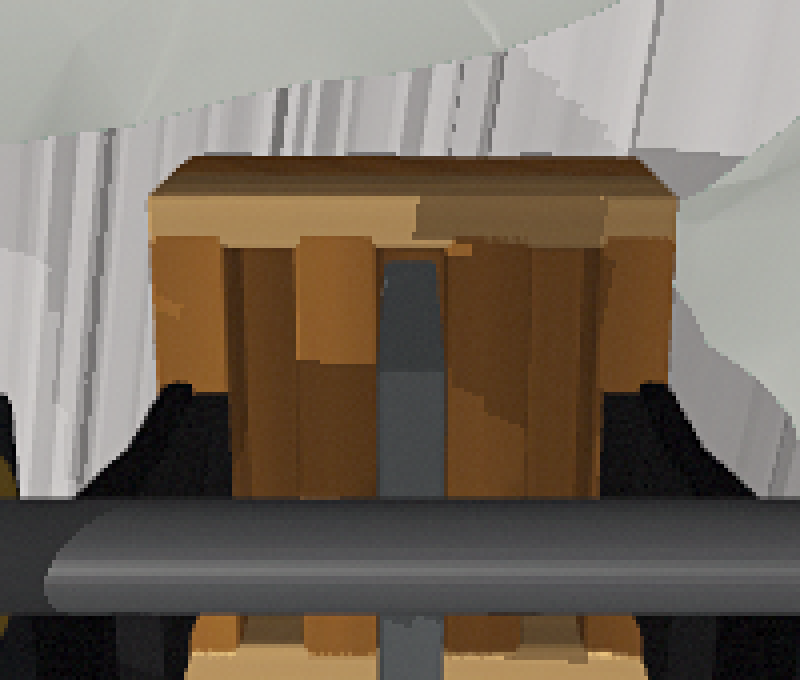

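The finger now stands in front of the plate: side view shows the finger at x 390–450 over the plate at 345–470. The wrist view shows the plate centred between the fingers. Closing now.

play_rows:
  plan:
    - [[0,0,0,0,0,0],[0,0,0,0,0,0],[0,0,0,0,0,0],[0,0,0,0,0,0],[0,0,0,0,0,0]]
  hand: 0

```text
time_s: 7.7
tcp_pos: [0.45, 0.2931, 0.0137]
ee_rot: [[-0.0, 0.147, -0.989], [-0.0, -0.989, -0.147], [-1.0, 0.0, 0.0]]
wrist_force: [-0.9, -0.2, 0.5]
gripper_width: 0.118
```

play_rows:
  plan:
    - [[0,0,0,0,0,0],[0,0,0,0,0,0],[0,0,0,0,0,0]]

```text
time_s: 8.07
tcp_pos: [0.45, 0.2932, 0.0137]
ee_rot: [[0.0, 0.147, -0.989], [0.0, -0.989, -0.147], [-1.0, -0.0, -0.0]]
wrist_force: [-1.5, 0.2, -0.7]
gripper_width: 0.089
```

Opening is 0.089 (about 8 mm), so the plate is gripped. Lifting straight up.

play_rows:
  plan:
    - [[-0.8,0,0,0,0,0],[-2,0,0,0,0,0],[-4.5,0,0,0,0,0],[-8,0,0,0,0,0],[-12,0,0,0,0,0]]

```text
time_s: 8.7
tcp_pos: [0.4496, 0.2922, 0.1353]
ee_rot: [[-0.001, 0.147, -0.989], [-0.001, -0.989, -0.147], [-1.0, 0.001, 0.001]]
wrist_force: [0.0, 0.9, -0.4]
gripper_width: 0.088
```

play_rows:
  plan:
    - [[-1,0,0,0,0,0],[-1,0,0,0,0,0]]

```text
time_s: 8.95
tcp_pos: [0.4499, 0.2929, 0.1444]
ee_rot: [[0.001, 0.146, -0.989], [0.001, -0.989, -0.146], [-1.0, -0.001, -0.001]]
wrist_force: [-0.8, -0.3, -0.8]
gripper_width: 0.09
```

```bash
python3 - <<'E'
from h import *
s=r.sense(); print(s['tcp_pos'],s['wrist_force'],s['gripper_width'])
im,d=r.capture('side');cv2.imwrite('pics/s7.png',cv2.resize(im[75:175,240:370],None,fx=6,fy=6,interpolation=0)); np.savez('pics/s7.npz',im=im,d=d,p=s['tcp_pos'])
im,d=r.capture('wrist'); cv2.imwrite('pics/w7.png',im)
im,d=r.capture('scene'); cv2.imwrite('pics/c7.png',im); np.savez('pics/c7.npz',im=im,d=d)
E
```

```text
[0.44985905 0.292889   0.14436925] [-0.83132509 -0.34605351 -0.78378335] 0.0902301157014649
```

View pics/s7.png

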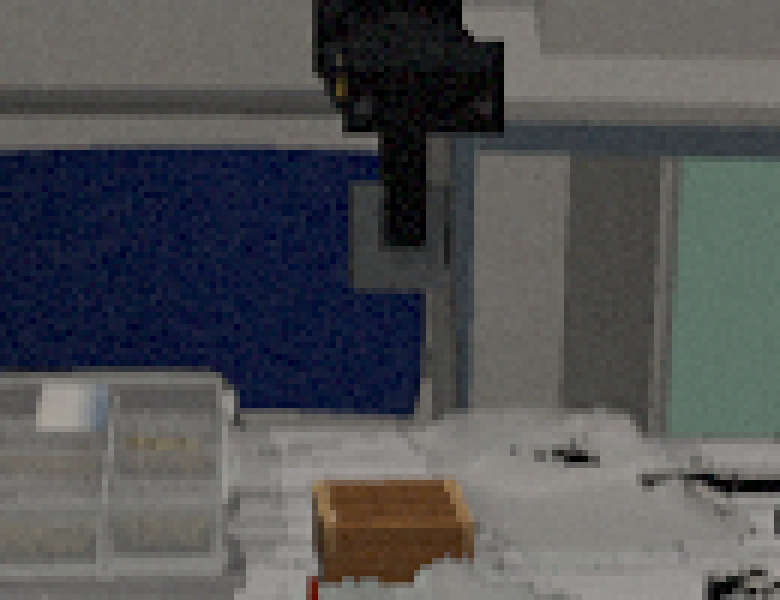

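View pics/w7.png

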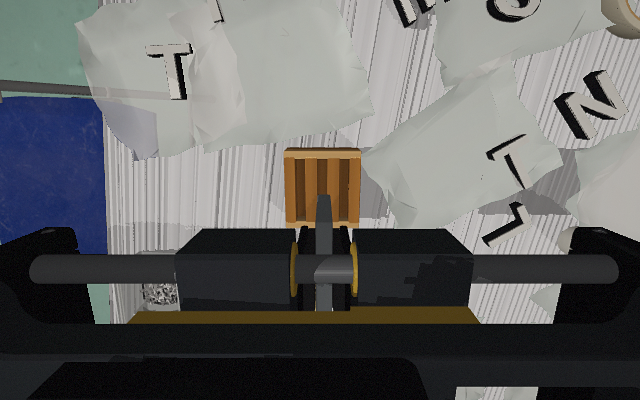

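The plate is held upright (side view plate at 350–447 by 181–290) and the rack slot is empty. I'll check the transit limits and the clearance round the jig.

```bash
python3 - <<'E'
from h import *
s=r.sense(); print(s['joints'].round(1))
for n,f in [('scene','c7'),('side','s7')]:
    C=cal(n); z=np.load(f'pics/{f}.npz'); P=cloud(C,z['d']); ok=z['d']>0.1
    for x0 in np.arange(.25,.75,.05):
        print(n,round(x0,2),[ (lambda q: round(float(np.percentile(q,98)),2) if len(q)>5 else None)(P[...,2][ok&(P[...,0]>x0)&(P[...,0]<x0+.05)&(P[...,1]>y0)&(P[...,1]<y0+.05)]) for y0 in np.arange(-.6,-.1,.05)])
go([.361,-.282,.15],-116)
C=cal('side');print(proj(C,[.45,.293,.1487]),proj(C,[.45,.293,.2037]))
E
```

```text
[ 50.4  16.  -16.2  -0.  -57.9  48. ]
scene 0.25 [None, 0.01, 0.01, 0.01, 0.0, 0.01, 0.01, 0.02, 0.02, 0.02]
scene 0.3 [0.04, 0.04, 0.04, 0.0, 0.0, 0.0, 0.04, 0.0, 0.02, 0.02]
scene 0.35 [0.04, 0.04, 0.0, 0.0, 0.02, 0.04, 0.04, 0.04, 0.02, 0.02]
scene 0.4 [0.04, 0.0, 0.0, 0.02, 0.04, 0.04, 0.04, 0.04, 0.02, 0.02]
scene 0.45 [0.04, 0.01, 0.0, 0.0, 0.04, 0.04, 0.04, 0.04, 0.02, 0.02]
scene 0.5 [0.04, 0.02, 0.09, 0.11, 0.12, 0.12, 0.01, 0.02, 0.02, 0.02]
scene 0.55 [0.14, 0.14, 0.14, 0.14, 0.14, 0.14, 0.13, 0.08, 0.02, 0.02]
scene 0.6 [0.15, 0.14, 0.15, 0.14, 0.14, 0.14, 0.14, 0.13, 0.02, 0.02]
scene 0.65 [0.15, 0.14, 0.15, None, 0.15, 0.14, None, 0.13, 0.12, 0.02]
scene 0.7 [0.14, 0.15, 0.15, 0.1, 0.14, 0.14, None, None, 0.02, 0.02]
side 0.25 [0.0, 0.0, 0.01, 0.01, 0.0, 0.0, 0.01, 0.01, 0.01, 0.02]
side 0.3 [0.04, 0.04, 0.03, -0.0, 0.0, 0.0, 0.04, -0.0, 0.02, 0.01]
side 0.35 [0.04, 0.04, 0.0, 0.0, 0.02, 0.04, 0.04, 0.04, 0.02, 0.02]
side 0.4 [0.04, 0.0, 0.0, 0.02, 0.04, 0.04, 0.04, 0.04, 0.01, 0.02]
side 0.45 [0.04, 0.0, 0.0, 0.0, 0.04, 0.04, 0.04, 0.04, 0.01, 0.01]
side 0.5 [0.03, 0.01, 0.08, 0.11, 0.12, 0.12, 0.0, 0.02, 0.02, 0.01]
side 0.55 [0.14, 0.14, 0.14, 0.14, 0.14, 0.14, 0.13, None, 0.02, 0.01]
side 0.6 [0.14, 0.14, 0.15, 0.14, 0.14, 0.14, 0.13, 0.12, None, None]
side 0.65 [0.15, 0.14, 0.15, 0.01, 0.15, 0.14, -0.0, 0.12, 0.11, None]
side 0.7 [0.14, 0.14, 0.15, 0.09, 0.14, 0.14, 0.0, 0.0, 0.01, None]
row [-0.63 55.51 17.12] [ 3.441  0.012 -0.015]
[306.03686631 122.99532049] [306.22140827 105.23435249]
```

Both cameras agree that the pink foam reaches about 0.12 m at x≥0.5 beside the jig, so I'll watch gripper-body clearance there. The held plate's edges match the predicted rows, 123.3 against 123.0 and 105.2 against 105.2, so it hasn't slipped. Now moving to view the jig.

play_rows:
  plan:
    - [[-0.6,5.5,1.7,0.3,0,0],[-0.6,11.1,3.4,0.6,0,0],[-0.6,16.7,5.1,1.0,0,0],[-0.6,22.2,6.8,1.4,0,0],[-0.6,27.7,8.5,1.7,0,0]]

```text
time_s: 9.72
tcp_pos: [0.4052, 0.0047, 0.1488]
ee_rot: [[-0.002, -0.15, -0.989], [-0.001, -0.989, 0.15], [-1.0, 0.001, 0.002]]
wrist_force: [0.9, 0.6, 0.0]
gripper_width: 0.089
```

```bash
python3 - <<'E'
from h import *
go([.361,-.282,.15],-116)
E
```

```text
row [-0.09 29.01  0.07] [ 1.737  0.01  -0.009]
```

play_rows:
  plan:
    - [[-0.1,5.8,0,0.4,0,0],[-0.1,11.6,0,0.8,0,0],[-0.1,17.4,0,1.1,0,0],[-0.1,23.2,0,1.4,0,0],[-0.1,29.0,0.05,1.74,0,0]]

```text
time_s: 10.35
tcp_pos: [0.3616, -0.2818, 0.1497]
ee_rot: [[-0.002, -0.44, -0.898], [0.001, -0.898, 0.44], [-1.0, 0.0, 0.002]]
wrist_force: [0.9, 1.2, -0.5]
gripper_width: 0.086
```

play_rows:
  plan:
    - [[0,0,0,0,0,0],[0,0,0,0,0,0],[0,0,0,0,0,0]]

```text
time_s: 10.72
tcp_pos: [0.3628, -0.279, 0.1503]
ee_rot: [[-0.001, -0.436, -0.9], [0.0, -0.9, 0.436], [-1.0, -0.0, 0.001]]
wrist_force: [0.1, 0.3, -0.3]
gripper_width: 0.09
```

```bash
python3 - <<'E'
from h import *
s=r.sense(); C=cal('wrist'); im,d=r.capture('wrist'); print(s['tcp_pos'],s['joint_velocities'].round(1),s['ee_rot'].round(3).tolist(),s['gripper_width'],s['wrist_force'])
cv2.imwrite('pics/w8.png',im); np.savez('pics/w8.npz',im=im,d=d,R=C[3],t=C[4],f=C[:3])
E
```

```text
[ 0.36279087 -0.27896249  0.15030154] [ 0.6 -0.4  0.3  0.  -0.1 -0.1] [[-0.001, -0.436, -0.9], [0.0, -0.9, 0.436], [-1.0, -0.0, 0.001]] 0.09000730187352435 [ 0.1235244   0.33179328 -0.28972865]
```

View pics/w8.png

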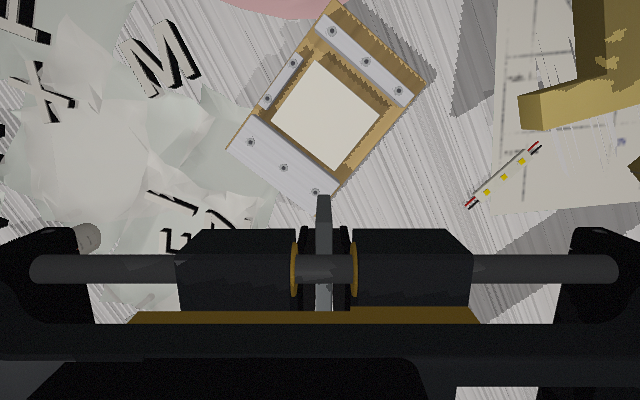

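The jig is clearly visible: tile face corners are near (315,58), (383,105), (336,172) and (270,125). The thin rail is upper right at (375,60), the thick rail lower left at (282,165), and the stop is at (282,82). It is turned about 45–50° from the present jaw yaw, so I'll measure it precisely.

```bash
cat > meas.py <<'E'
from h import *
def rect(C,mask,h,nm):
    n,l,st,ce=cv2.connectedComponentsWithStats(mask.astype(np.uint8)); i=1+st[1:,4].argmax()
    cn=max(cv2.findContours((l==i).astype(np.uint8),0,1)[0],key=cv2.contourArea).reshape(-1,2)
    W=np.array([ray(C,u,v,h)[:2] for u,v in cn],np.float32)*1000
    b=cv2.minAreaRect(W); bp=cv2.boxPoints(b)/1000; e=[bp[1]-bp[0],bp[2]-bp[1]]
    if np.linalg.norm(e[0])<np.linalg.norm(e[1]): e=e[::-1]
    a=np.degrees(np.arctan2(e[0][1],e[0][0])); a=(a+90)%180-90
    print(nm,'px',st[i].tolist(),'ctr',(np.array(b[0])/1000).round(4),'LxW',np.linalg.norm(e[0]).round(4),np.linalg.norm(e[1]).round(4),'long-ang',a.round(2)); return np.array(b[0])/1000,a
E
python3 - <<'E'
from meas import *
z=np.load('pics/w8.npz'); im=z['im']; C=(*z['f'],z['R'],z['t']); P=cloud(C,z['d']); hsv=cv2.cvtColor(im,cv2.COLOR_BGR2HSV)
roi=np.zeros((400,640),np.uint8); cv2.fillConvexPoly(roi,np.array([[335,0],[435,80],[340,210],[224,148]]),1); roi=roi>0
for p in [(325,115),(375,60),(282,165),(282,82),(375,110),(300,150),(420,80)]: print(p,P[p[1],p[0]].round(4),im[p[1],p[0]],hsv[p[1],p[0]])
tile=roi&(P[...,2]>.03)&(hsv[...,2]>200)&(hsv[...,0]<40); 
al=roi&(P[...,2]>.033)&(hsv[...,1]<45)&(hsv[...,2]<225)&(hsv[...,2]>90)&~(cv2.dilate(tile.astype(np.uint8),np.ones((3,3)))>0)
rect(C,tile,.036,'tile')
n,l,st,ce=cv2.connectedComponentsWithStats(al.astype(np.uint8))
for i in range(1,n):
    if st[i,4]>200: rect(C,l==i,.038,'al%d'%i)
vis=im.copy(); vis[tile]=(0,0,255); vis[al]=(0,255,0); cv2.imwrite('pics/w8m.png',cv2.resize(vis[0:215,210:450],None,fx=2.7,fy=2.7))
E
```

```text
(325, 115) [ 0.4256 -0.3112  0.0368] [187 196 201] [ 19  18 201]
(375, 60) [ 0.4492 -0.3732  0.0389] [180 176 176] [120   6 180]
(282, 165) [ 0.4012 -0.2522  0.0396] [154 155 154] [ 60   2 155]
(282, 82) [ 0.4703 -0.2879  0.0331] [178 175 176] [130   4 178]
(375, 110) [ 0.408  -0.3584  0.0215] [ 71 102 121] [ 19 105 121]
(300, 150) [ 0.4058 -0.2736  0.0281] [102  98  98] [120  10 102]
(420, 80) [ 0.4147 -0.4093  0.0211] [ 96 142 168] [ 19 109 168]
tile px [271, 61, 108, 110, 1265] ctr [ 0.4236 -0.3097] LxW 0.0786 0.0688 long-ang 25.64
al1 px [315, 14, 100, 93, 2162] ctr [ 0.4514 -0.3646] LxW 0.1087 0.0159 long-ang 25.3
al37 px [311, 91, 63, 75, 1010] ctr [ 0.4113 -0.3156] LxW 0.0628 0.0454 long-ang -64.36
al52 px [226, 114, 114, 84, 3824] ctr [ 0.399  -0.2532] LxW 0.1094 0.0441 long-ang 25.52
```

View pics/w8m.png

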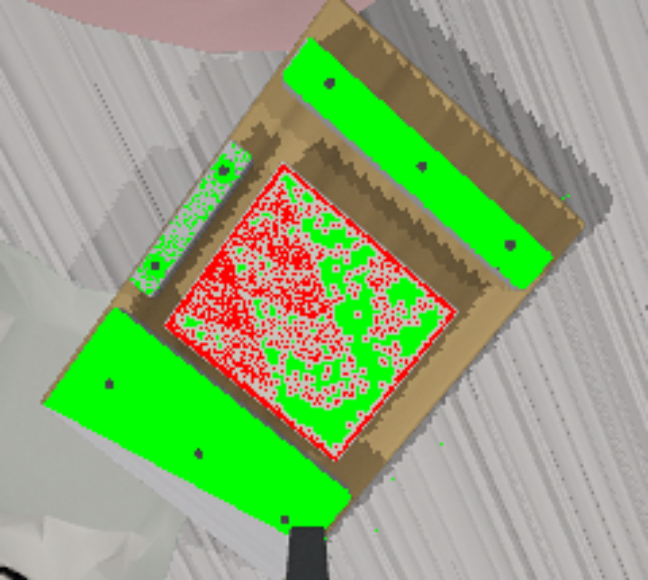

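Rails lie at 25.4° and the tile at 25.6°. The wide gap measures 19 mm and the narrow one 4 mm, both in the stated ranges. Gap centre at mid-tile is about (0.4427, -0.350). Now a finer check of the foam against the gripper-body footprint.

```bash
python3 - <<'E'
from h import *
T=np.array([.4427,-.3499]); a=np.radians(-64.5); y=np.array([np.cos(a),np.sin(a)]); t=np.array([-y[1],y[0]])
for nm,f in [('scene','scene0'),('side','side0'),('wrist','w8')]:
    z=np.load(f'pics/{f}.npz'); C=cal(nm) if nm!='wrist' else (*z['f'],z['R'],z['t']); P=cloud(C,z['d']).reshape(-1,3)[z['d'].ravel()>.1]
    if nm=='wrist': P=P[P[:,2]<.145]
    q=P[:,:2]-T; j=q@y; k=q@t
    for k0 in range(-60,120,15):
        print(nm,'t',k0,[ (lambda w: int(1000*np.percentile(w,97)) if len(w)>3 else None)(P[(k>k0/1e3)&(k<(k0+15)/1e3)&(j>j0/1e3)&(j<(j0+25)/1e3),2]) for j0 in range(-125,125,25)])
print(r.sense()['joints'].round(1))
E
```

```text
scene t -60 [41, 40, 23, 23, 23, 40, 23, 2, 4, 3]
scene t -45 [42, 41, 39, 39, 39, 42, 38, 3, 3, 3]
scene t -30 [41, 41, 39, 40, 39, 41, 39, 3, 3, 3]
scene t -15 [41, 41, 39, 39, 39, 41, 39, 3, 3, 3]
scene t 0 [42, 41, 39, 39, 39, 42, 25, 3, 3, 3]
scene t 15 [42, 41, 39, 39, 39, 41, 39, 3, 3, 7]
scene t 30 [42, 42, 40, 39, 39, 42, 39, 3, 12, 17]
scene t 45 [42, 41, 36, 36, 36, 42, 39, 15, 88, 99]
scene t 60 [None, None, 33, None, 22, 22, 69, 108, 116, 126]
scene t 75 [14, 14, 2, None, None, 16, 113, 124, 135, 141]
scene t 90 [16, 15, 4, 3, 3, 98, 128, 139, 141, 141]
scene t 105 [17, 18, 3, 3, 11, 114, 141, 141, None, None]
side t -60 [37, 37, 20, 19, 20, 37, 30, 0, 0, 0]
side t -45 [39, 37, 35, 36, 35, 38, 34, 0, 0, 0]
side t -30 [38, 37, 35, 36, 36, 37, 33, 0, 0, 0]
side t -15 [37, 37, 35, 36, 36, 38, 35, 0, 0, 0]
side t 0 [39, 37, 36, 35, 36, 38, 34, 0, 0, 0]
side t 15 [38, 37, 36, 36, 36, 37, 35, 0, 0, 4]
side t 30 [38, 37, 36, 36, 36, 38, 36, 0, 7, 15]
side t 45 [37, 37, 33, 32, 32, 37, 33, 10, 86, 98]
side t 60 [None, None, None, None, None, 18, 52, 107, 113, 123]
side t 75 [4, 8, 0, 0, 0, 11, 113, 121, 132, 137]
side t 90 [10, 9, 0, 0, 0, 13, 130, 136, 138, 138]
side t 105 [13, 12, 0, 0, -1, None, 138, 137, None, None]
wrist t -60 [39, 39, 21, 22, 21, 39, 21, 1, 1, 1]
wrist t -45 [40, 39, 37, 37, 37, 40, 22, 1, 1, 1]
wrist t -30 [40, 39, 38, 38, 38, 39, 22, 1, 1, 1]
wrist t -15 [40, 39, 38, 38, 37, 40, 22, 1, 1, 1]
wrist t 0 [40, 39, 38, 38, 37, 40, 22, 2, 1, None]
wrist t 15 [39, 39, 38, 38, 38, 39, 22, 1, 1, None]
wrist t 30 [40, 39, 37, 38, 37, 41, 22, 1, None, None]
wrist t 45 [40, 39, 34, 34, 34, 39, 22, 6, None, None]
wrist t 60 [21, 20, 19, 19, 20, 20, 20, None, None, None]
wrist t 75 [12, 11, 1, 1, 1, 14, 15, None, None, None]
wrist t 90 [14, 13, 2, 1, 5, 14, None, None, None, None]
wrist t 105 [15, 15, 1, 1, 10, 13, None, None, None, None]
[-17.1   7.9 -25.7  -0.  -56.4  81.3]
```

The footprint is clear: foam is ≤17 mm high within it. I'll turn and move over the gap.

```bash
python3 - <<'E'
from h import *
go([.4427,-.3499,.12],-64.5)
E
```

```text
row [  3.05   2.92 -10.27] [-5.133e+00  3.000e-03  1.000e-03]
```

play_rows:
  plan:
    - [[0,0.6,-2,-1.0,0,0],[0.5,1.2,-4,-2.0,0,0],[1.5,1.8,-6.2,-3.0,0,0],[2.3,2.4,-8.4,-4.0,0,0],[3.0,2.9,-10.3,-5.0,0,0]]

```text
time_s: 11.4
tcp_pos: [0.444, -0.3504, 0.1204]
ee_rot: [[-0.0, 0.415, -0.91], [0.0, -0.91, -0.415], [-1.0, -0.0, 0.0]]
wrist_force: [0.4, 0.5, -0.9]
gripper_width: 0.088
```

```bash
python3 - <<'E'
from h import *
go([.4427,-.3499,.095],-64.5)
E
```

```text
row [ 2.54 -0.09  0.1 ] [-0.099  0.     0.001]
```

play_rows:
  plan:
    - [[1,-0.1,0.1,-0.1,0,0],[2.5,-0.1,0.1,-0.1,0,0],[2.5,-0.1,0.1,-0.1,0,0],[2.5,-0.1,0.1,-0.1,0,0]]

```text
time_s: 11.9
tcp_pos: [0.4413, -0.3505, 0.096]
ee_rot: [[0.0, 0.423, -0.906], [-0.0, -0.906, -0.423], [-1.0, 0.0, -0.0]]
wrist_force: [-0.1, -0.8, -0.4]
gripper_width: 0.093
```

```bash
python3 - <<'E'
from h import *
s=r.sense(); C=cal('wrist'); im,d=r.capture('wrist'); print(s['tcp_pos'],s['joint_velocities'].round(1),s['ee_rot'].round(3).tolist(),s['gripper_width'],s['wrist_force'])
cv2.imwrite('pics/w9.png',im); np.savez('pics/w9.npz',im=im,d=d,R=C[3],t=C[4],f=C[:3],p=s['tcp_pos'])
im,d=r.capture('side'); cv2.imwrite('pics/s9.png',cv2.resize(im[190:320,210:370],None,fx=5,fy=4.6)); np.savez('pics/s9.npz',im=im,d=d)
im,d=r.capture('scene'); cv2.imwrite('pics/c9.png',cv2.resize(im[190:340,360:540],None,fx=4.4,fy=4)); np.savez('pics/c9.npz',im=im,d=d)
E
```

```text
[ 0.44129112 -0.35054801  0.09604997] [-0.2 -0.3  0.7  0.  -0.   0.1] [[0.0, 0.423, -0.906], [-0.0, -0.906, -0.423], [-1.0, 0.0, -0.0]] 0.09253145386969357 [-0.11844497 -0.84156335 -0.35108639]
```

View pics/w9.png

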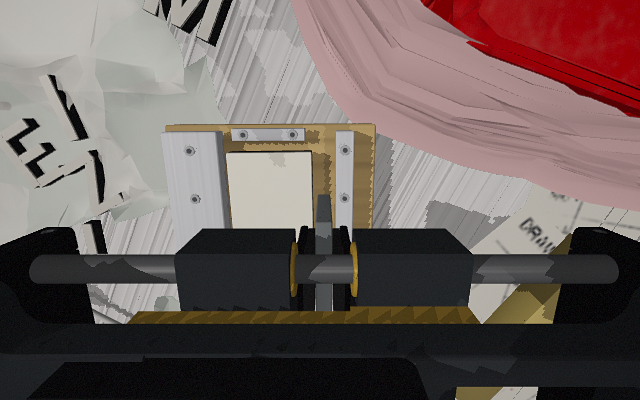

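View pics/s9.png

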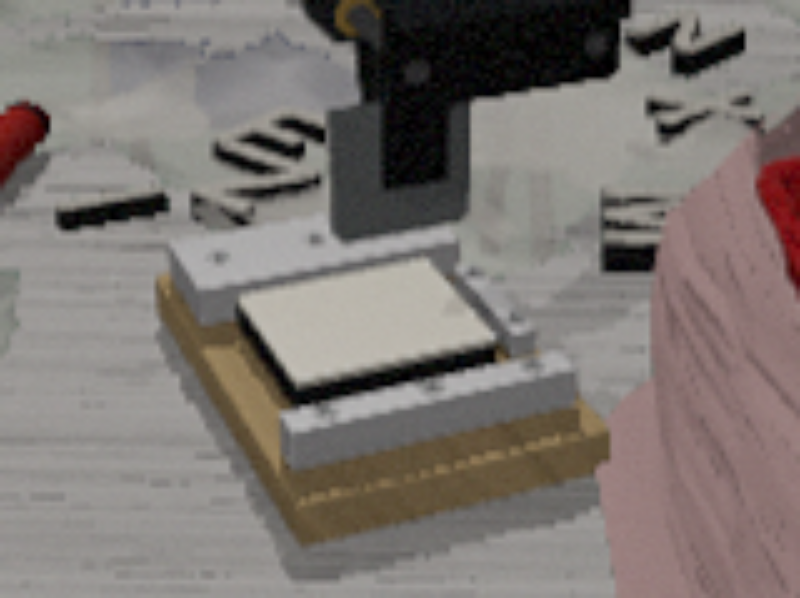

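View pics/c9.png

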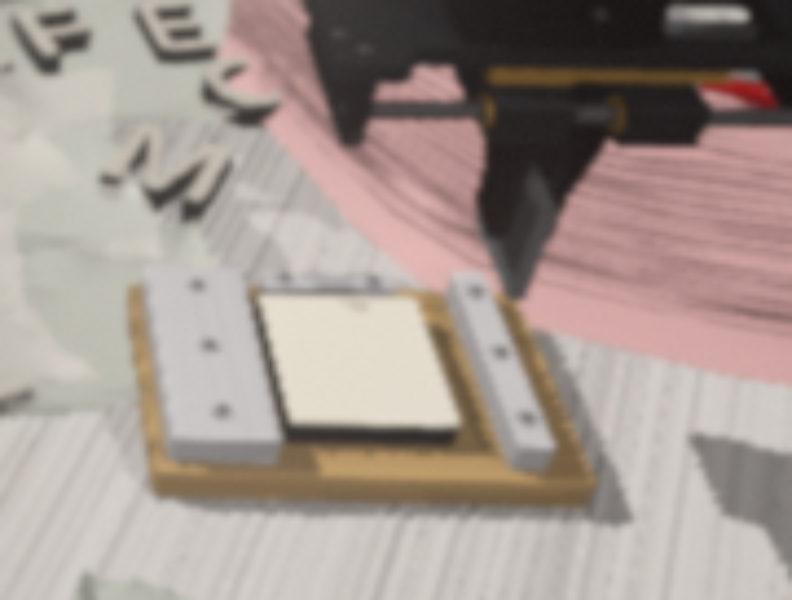

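The wrist view shows the tile's right edge at u≈312, the thin rail at 336–354, and the plate near u 323. I'll compute the gap relative to the plate from edges in this view.

```bash
python3 - <<'E'
from meas import *
z=np.load('pics/w9.npz'); im=z['im']; C=(*z['f'],z['R'],z['t']); s=r.sense(); R=s['ee_rot']; p=s['tcp_pos']; print(p, z['p'])
g=cv2.cvtColor(im,cv2.COLOR_BGR2GRAY).astype(int)
def edges(v): 
    row=cv2.GaussianBlur(g.astype(np.float32),(3,3),0)[v]; 
    # tile right edge: bright->dark near 312 ; rail left: dark->bright near 336 ; thick inner right edge ~222 ; tile left ~227; rail right ~354
    dd=np.diff(row); f=lambda a,b,sg: a+int(np.argmax(sg*dd[a:b]))+.5
    return f(215,226,-1),f(225,236,1),f(304,320,-1),f(328,344,1),f(346,360,-1)
rows=[160,165,170,175,180,185,190]
E=np.array([edges(v) for v in rows]); print(E.tolist())
for k,(nm,h) in enumerate([('thick inner',.038),('tile L',.036),('tile R',.036),('rail in',.038),('rail out',.038)]):
    W=np.array([ray(C,u,v,h) for u,v in zip(E[:,k],rows)]); q=(W-z['p'])@R   # tool coords
    j=q[:,1]*1000; t=-q[:,2]*1000; k1,k0=np.polyfit(t,j,1)
    print(nm,'j at t=0: %.1f'%k0,'mean j %.1f'%j.mean(),'t',t.min().round(),t.max().round(),'ang %.2f'%np.degrees(np.arctan(k1)))
hsv=cv2.cvtColor(im,cv2.COLOR_BGR2HSV); m=np.zeros(g.shape,bool); m[150:228,226:316]=1
P=cloud(C,z['d'])
for v in (205,215,222): print(v,g[v,308:342].tolist())
cv2.imwrite('pics/w9c.png',cv2.resize(im[120:260,220:360],None,fx=5,fy=4,interpolation=0))
# tile far/top edge
col=g[140:175,270]; print(col.tolist())
E
```

```text
[ 0.44161221 -0.35084785  0.09638266] [ 0.44129112 -0.35054801  0.09604997]
[[217.5, 225.5, 310.5, 335.5, 352.5], [217.5, 226.5, 310.5, 335.5, 352.5], [218.5, 226.5, 310.5, 335.5, 352.5], [218.5, 227.5, 310.5, 328.5, 352.5], [219.5, 227.5, 311.5, 335.5, 352.5], [219.5, 228.5, 311.5, 335.5, 352.5], [220.5, 228.5, 311.5, 335.5, 352.5]]
thick inner j at t=0: -85.7 mean j -85.9 t 10.0 35.0 ang -0.59
tile L j at t=0: -79.2 mean j -79.6 t 9.0 35.0 ang -0.98
tile R j at t=0: -9.4 mean j -10.1 t 9.0 35.0 ang -1.79
rail in j at t=0: 9.7 mean j 9.4 t 10.0 35.0 ang -0.60
rail out j at t=0: 24.8 mean j 24.3 t 10.0 35.0 ang -1.36
205 [197, 196, 198, 202, 99, 78, 106, 108, 97, 79, 65, 66, 64, 65, 68, 65, 62, 64, 64, 65, 63, 61, 48, 87, 136, 135, 117, 142, 183, 182, 182, 181, 182, 183]
215 [195, 196, 196, 205, 140, 54, 110, 106, 85, 66, 65, 66, 67, 65, 64, 65, 63, 66, 64, 63, 66, 64, 58, 42, 143, 140, 123, 144, 184, 182, 182, 182, 181, 183]
222 [196, 196, 196, 206, 154, 30, 113, 95, 95, 88, 89, 89, 88, 88, 89, 89, 86, 89, 89, 88, 89, 88, 90, 55, 93, 142, 121, 143, 184, 181, 181, 181, 181, 183]
[137, 78, 81, 87, 137, 136, 137, 138, 138, 140, 112, 8, 88, 185, 182, 180, 181, 180, 181, 198, 198, 197, 197, 197, 197, 197, 197, 197, 195, 197, 197, 196, 196, 196, 197]
```

View pics/w9c.png

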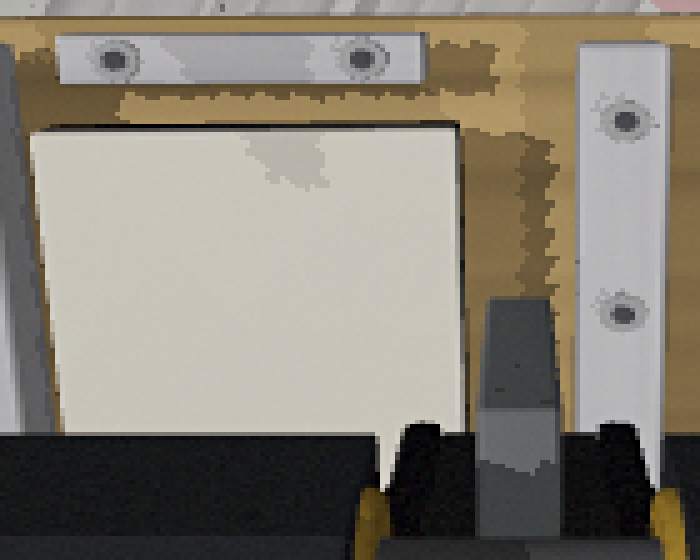

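The gap spans -9.4 to +9.7 mm about the plate (±4 mm) and the rails are about 0.6° off, so it is well centred. I'll descend in stages with a small yaw trim.

play_rows:
  plan:
    - [[1.5,0,0,-0.06,0,0],[3,0,0,-0.06,0,0],[4.5,0,0,-0.06,0,0],[5.5,0,0,-0.06,0,0],[5.5,0,0,-0.06,0,0]]

```text
time_s: 12.68
tcp_pos: [0.4407, -0.3505, 0.0394]
ee_rot: [[-0.002, 0.433, -0.902], [0.001, -0.902, -0.433], [-1.0, -0.002, 0.002]]
wrist_force: [-0.9, 0.8, -0.7]
gripper_width: 0.093
```

```bash
python3 - <<'E'
from h import *
s=r.sense(); C=cal('wrist'); im,d=r.capture('wrist'); print(s['tcp_pos'],s['ee_rot'].round(3).tolist(),s['gripper_width'],s['wrist_force'])
cv2.imwrite('pics/w10c.png',cv2.resize(im[110:270,180:380],None,fx=4,fy=3.6,interpolation=0))
im,d=r.capture('side'); cv2.imwrite('pics/s10.png',cv2.resize(im[190:320,210:370],None,fx=5,fy=4.6))
E
```

```text
[ 0.44070144 -0.35048008  0.03943234] [[-0.002, 0.433, -0.902], [0.001, -0.902, -0.433], [-1.0, -0.002, 0.002]] 0.09277847965662228 [-0.8561552   0.78185225 -0.73381669]
```

View pics/w10c.png

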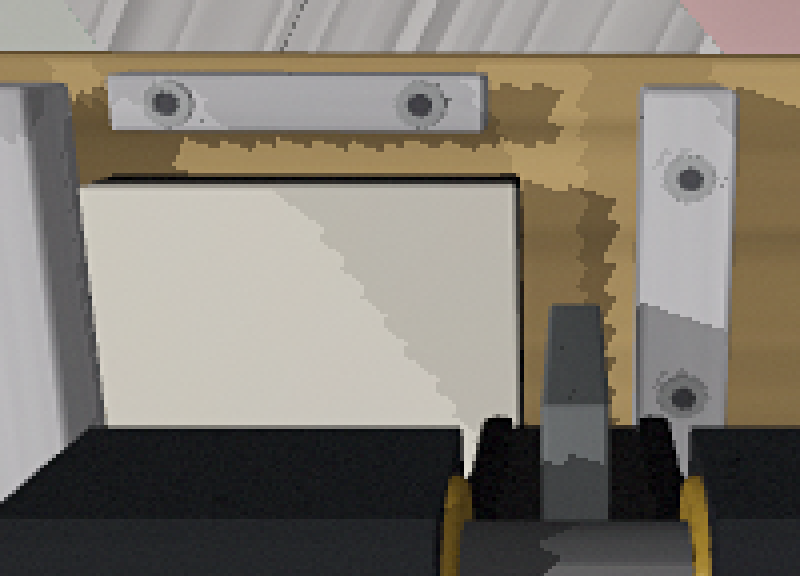

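View pics/s10.png

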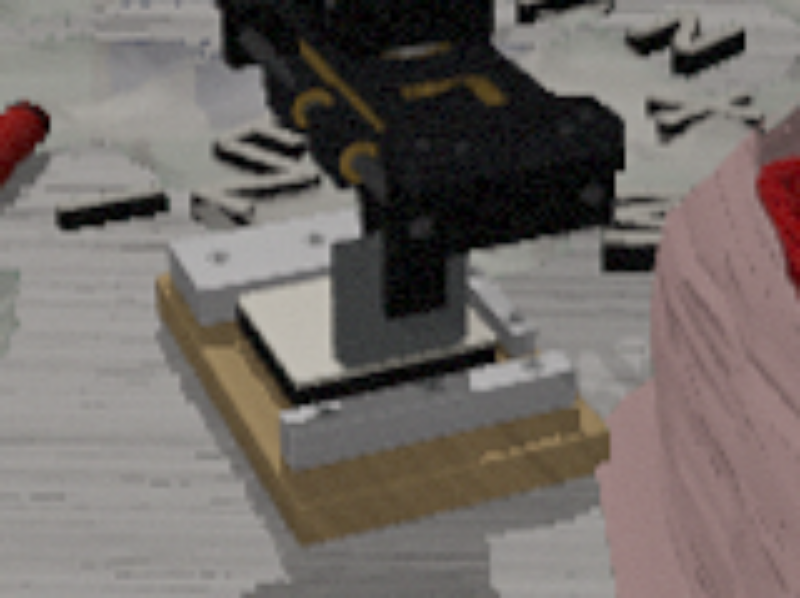

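The plate's lower edge (545–605) lies between the tile edge (520) and the thin rail (640), parallel to both. Lowering into the gap.

play_rows:
  plan:
    - [[0.6,0,0,0,0,0],[1.1,0,0,0,0,0],[1.6,0,0,0,0,0],[2.0,0,0,0,0,0],[2.0,0,0,0,0,0]]

```text
time_s: 13.4
tcp_pos: [0.4411, -0.3506, 0.0203]
ee_rot: [[-0.001, 0.432, -0.902], [0.0, -0.902, -0.432], [-1.0, -0.001, 0.001]]
wrist_force: [0.2, 0.1, -0.2]
gripper_width: 0.089
```

play_rows:
  plan:
    - [[0,0,0,0,0,0],[0,0,0,0,0,0]]

```text
time_s: 13.65
tcp_pos: [0.4415, -0.3508, 0.0209]
ee_rot: [[0.0, 0.433, -0.902], [-0.0, -0.902, -0.433], [-1.0, 0.0, -0.0]]
wrist_force: [0.1, 0.6, 0.6]
gripper_width: 0.087
```

play_rows:
  plan:
    - [[0.2,0,0,0,0,0],[0.4,0,0,0,0,0],[0.4,0,0,0,0,0],[0.4,0,0,0,0,0]]

```text
time_s: 14.15
tcp_pos: [0.4413, -0.3507, 0.0167]
ee_rot: [[-0.0, 0.433, -0.902], [0.0, -0.902, -0.433], [-1.0, -0.0, 0.0]]
wrist_force: [-0.7, -0.0, -0.2]
gripper_width: 0.087
```

play_rows:
  plan:
    - [[0.05,0,0,0,0,0],[0.1,0,0,0,0,0],[0.1,0,0,0,0,0]]

```text
time_s: 14.52
tcp_pos: [0.4414, -0.3507, 0.0157]
ee_rot: [[0.0, 0.433, -0.902], [-0.0, -0.902, -0.433], [-1.0, 0.0, -0.0]]
wrist_force: [0.2, -0.5, -0.3]
gripper_width: 0.09
```

play_rows:
  plan:
    - [[0.05,0,0,0,0,0],[0.05,0,0,0,0,0],[0.05,0,0,0,0,0]]

```text
time_s: 14.9
tcp_pos: [0.4414, -0.3508, 0.0156]
ee_rot: [[0.0, 0.433, -0.902], [-0.0, -0.902, -0.433], [-1.0, 0.0, -0.0]]
wrist_force: [0.0, 1.5, 5.1]
gripper_width: 0.084
```

play_rows:
  plan:
    - [[0.05,0,0,0,0,0],[0.05,0,0,0,0,0],[0.05,0,0,0,0,0]]

```text
time_s: 15.28
tcp_pos: [0.4414, -0.3508, 0.0156]
ee_rot: [[0.0, 0.433, -0.901], [-0.0, -0.901, -0.433], [-1.0, 0.0, -0.0]]
wrist_force: [-2.4, 2.3, 7.2]
gripper_width: 0.091
```

The plate touches the board at TCP z = 0.0156 (5–7 N). I'll back off about 1 mm so it's just clear, then push toward the thick rail along tool -y.

play_rows:
  plan:
    - [[-0.13,0,0,0,0,0],[-0.13,-0.2,0,0,0,0],[-0.13,-0.4,0,0,0,0],[-0.13,-0.4,0,0,0,0]]

```text
time_s: 15.78
tcp_pos: [0.4394, -0.3469, 0.0157]
ee_rot: [[-0.001, 0.433, -0.902], [0.0, -0.902, -0.433], [-1.0, -0.001, 0.0]]
wrist_force: [0.6, 0.2, -0.3]
gripper_width: 0.089
```

play_rows:
  plan:
    - [[0,-0.1,0,0,0,0],[0,-0.2,0,0,0,0],[0,-0.3,0,0,0,0],[0,-0.4,0,0,0,0]]

```text
time_s: 16.27
tcp_pos: [0.438, -0.3436, 0.016]
ee_rot: [[0.0, 0.432, -0.902], [-0.0, -0.902, -0.432], [-1.0, 0.0, -0.0]]
wrist_force: [0.6, -0.3, 0.1]
gripper_width: 0.088
```

play_rows:
  plan:
    - [[0,-0.05,0,0,0,0],[0,-0.1,0,0,0,0],[0,-0.1,0,0,0,0]]

```text
time_s: 16.65
tcp_pos: [0.4375, -0.3426, 0.0161]
ee_rot: [[0.0, 0.433, -0.902], [-0.0, -0.902, -0.433], [-1.0, 0.0, -0.0]]
wrist_force: [0.6, -0.3, -1.2]
gripper_width: 0.09
```

play_rows:
  plan:
    - [[0,-0.05,0,0,0,0],[0,-0.1,0,0,0,0],[0,-0.1,0,0,0,0]]

```text
time_s: 17.02
tcp_pos: [0.4371, -0.3417, 0.016]
ee_rot: [[0.0, 0.433, -0.902], [-0.0, -0.902, -0.433], [-1.0, 0.0, -0.0]]
wrist_force: [0.3, -1.1, -0.3]
gripper_width: 0.089
```

play_rows:
  plan:
    - [[0,-0.05,0,0,0,0],[0,-0.1,0,0,0,0],[0,-0.1,0,0,0,0]]

```text
time_s: 17.4
tcp_pos: [0.4366, -0.3408, 0.016]
ee_rot: [[0.0, 0.433, -0.902], [-0.0, -0.902, -0.433], [-1.0, 0.0, -0.0]]
wrist_force: [0.2, -0.3, -0.2]
gripper_width: 0.088
```

```bash
python3 - <<'E'
from h import *
s=r.sense(); im,d=r.capture('wrist'); print(s['tcp_pos'],s['wrist_force'])
cv2.imwrite('pics/w11c.png',cv2.resize(im[110:270,180:380],None,fx=4,fy=3.6,interpolation=0))
E
```

```text
[ 0.43663815 -0.34079782  0.01604392] [ 0.2056954  -0.34992705 -0.17049188]
```

View pics/w11c.png

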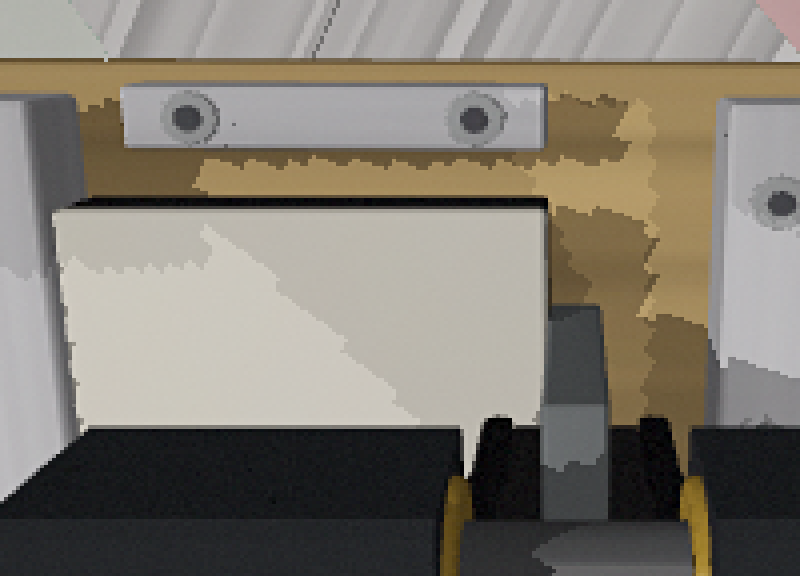

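The plate's face is against the tile's right side and the tile has nearly reached the thick rail. I'll continue in fine steps until the force rises.

play_rows:
  plan:
    - [[0,-0.05,0,0,0,0],[0,-0.05,0,0,0,0],[0,-0.05,0,0,0,0]]

```text
time_s: 17.82
tcp_pos: [0.4365, -0.3406, 0.0161]
ee_rot: [[0.0, 0.433, -0.902], [-0.0, -0.902, -0.433], [-1.0, 0.0, -0.0]]
wrist_force: [0.7, -2.7, -1.6]
gripper_width: 0.091
```

play_rows:
  plan:
    - [[0,-0.05,0,0,0,0],[0,-0.05,0,0,0,0],[0,-0.05,0,0,0,0]]

```text
time_s: 18.2
tcp_pos: [0.4366, -0.3405, 0.0162]
ee_rot: [[0.001, 0.433, -0.902], [-0.001, -0.902, -0.433], [-1.0, 0.001, -0.0]]
wrist_force: [0.6, -4.8, -1.2]
gripper_width: 0.09
```

play_rows:
  plan:
    - [[0,-0.05,0,0,0,0],[0,-0.05,0,0,0,0],[0,-0.05,0,0,0,0]]

```text
time_s: 18.58
tcp_pos: [0.4366, -0.3405, 0.0164]
ee_rot: [[0.001, 0.433, -0.901], [-0.002, -0.901, -0.433], [-1.0, 0.002, -0.001]]
wrist_force: [0.2, -6.9, -1.6]
gripper_width: 0.087
```

The TCP has stopped advancing and the press is about 6.3 N. The tile has moved about 6 mm, which matches the measured gap. Checking flushness and uprightness.

```bash
python3 - <<'E'
from meas import *
s=r.sense(); C=cal('wrist'); im,d=r.capture('wrist'); print(s['tcp_pos'],s['wrist_force'],s['ee_rot'].round(4).tolist())
cv2.imwrite('pics/w12c.png',cv2.resize(im[110:270,120:360],None,fx=3.3,fy=3.6,interpolation=0)); np.savez('pics/w12.npz',im=im,d=d,R=C[3],t=C[4],f=C[:3],p=s['tcp_pos'])
im2,d2=r.capture('side'); cv2.imwrite('pics/s12.png',cv2.resize(im2[190:320,210:370],None,fx=5,fy=4.6))
im3,d3=r.capture('scene'); cv2.imwrite('pics/c12.png',cv2.resize(im3[190:340,360:540],None,fx=4.4,fy=4,))
g=cv2.GaussianBlur(cv2.cvtColor(im,cv2.COLOR_BGR2GRAY).astype(np.float32),(3,3),0); R=s['ee_rot']
rows=np.arange(170,218,4); 
def fit(nm,a,b,sg,h,rows):
    U=[]
    for v in rows: dd=np.diff(g[v]); U.append(a+int(np.argmax(sg*dd[a:b]))+.5)
    W=np.array([ray(C,u,v,h) for u,v in zip(U,rows)]); q=(W-s['tcp_pos'])@R*1000; k=np.polyfit(-q[:,2],q[:,1],1); print(nm,U,'j0 %.1f ang %.2f'%(k[1],np.degrees(np.arctan(k[0]))))
fit('tileL',188,210,1,.036,rows); fit('tileR',308,322,-1,.036,np.arange(170,192,3)); fit('rail',350,368,1,.038,np.arange(140,200,6))
E
```

```text
[ 0.43656881 -0.34053222  0.01637518] [ 0.18114494 -6.86583876 -1.63189896] [[0.0015, 0.4328, -0.9015], [-0.0016, -0.9015, -0.4328], [-1.0, 0.0021, -0.0006]]
tileL [192.5, 194.5, 193.5, 194.5, 195.5, 195.5, 196.5, 196.5, 196.5, 197.5, 197.5, 197.5] j0 -73.4 ang 0.16
tileR [315.5, 316.5, 315.5, 315.5, 315.5, 315.5, 315.5, 315.5] j0 -5.1 ang 1.53
rail [362.5, 362.5, 362.5, 361.5, 361.5, 361.5, 361.5, 361.5, 360.5, 360.5] j0 21.4 ang 0.34
```

View pics/w12c.png

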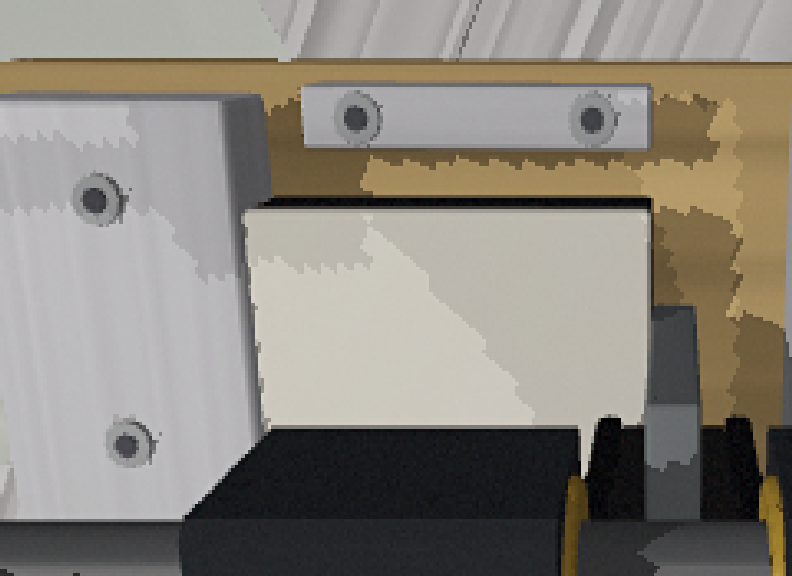

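View pics/s12.png

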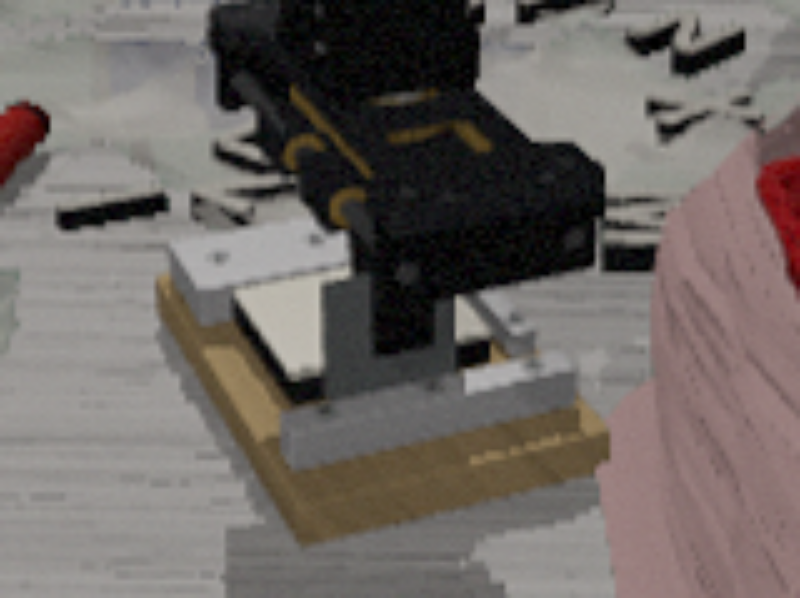

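View pics/c12.png

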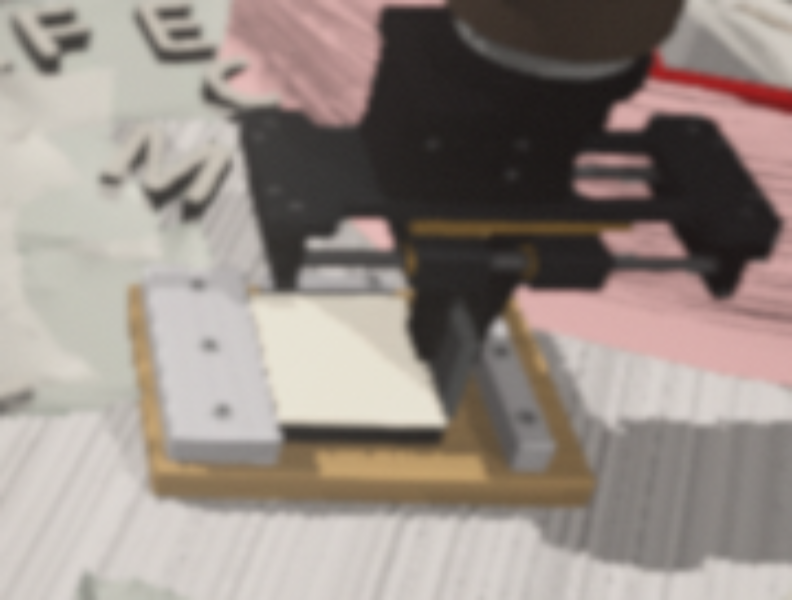

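The tile's left edge runs along the thick rail with no wood showing between them, and the angles agree within about 0.2°. The scene view confirms it. A short hold checks stability.

play_rows:
  plan:
    - [[0,0,0,0,0,0],[0,0,0,0,0,0],[0,0,0,0,0,0],[0,0,0,0,0,0],[0,0,0,0,0,0]]

```text
time_s: 19.35
tcp_pos: [0.4366, -0.3405, 0.0164]
ee_rot: [[0.001, 0.433, -0.901], [-0.002, -0.901, -0.433], [-1.0, 0.002, -0.001]]
wrist_force: [0.5, -6.8, -2.0]
gripper_width: 0.092
```

play_rows:
  plan:
    - [[0,0,0,0,0,0],[0,0,0,0,0,0],[0,0,0,0,0,0],[0,0,0,0,0,0]]

```text
time_s: 19.85
tcp_pos: [0.4365, -0.3405, 0.0164]
ee_rot: [[0.001, 0.433, -0.901], [-0.002, -0.901, -0.433], [-1.0, 0.002, -0.001]]
wrist_force: [1.1, -7.1, -1.4]
gripper_width: 0.088
```

The pose, force and grip are steady, so I'm handing in.

```bash
python3 -c "
from station import r
print(r.finish_job())"
```

```text
the job is handed in; nothing more can be done
None
```

The spacer is in the wide gap, still gripped and upright, and it is pressing the tile against the thick rail. The job was handed in at about 20 s of the 45 s allowed.

- **Grasp:** My first close missed. The real fingertips sit about 31 mm above the reported TCP, so the gripper shut just above the plate. A re-look showed the plate still upright and in place. I descended by the extra amount, gripped it (opening 0.09, about 8 mm) and drew it straight up.
- **Insertion:** The plate was about centred in the 19 mm gap beside the thin rail, at about mid-tile. I lowered it until it touched the base board, then backed off; it should end about 0.5–1 mm above the board.
- **Press:** I pushed sideways until motion stopped. The tile moved about 6 mm, matching the measured gap.

**Last checks:**
- **Force:** the press held at about 6–7 N with no drift over 1.3 s.
- **Tilt:** the tool was about 0.1° from vertical.
- **Flushness:** the images showed no visible gap between tile and thick rail. The tile's left edge was within about 0.2° of the thin rail's direction. The right-edge fit disagreed (about 1.2° from the rail), but it used a short, coarse stretch of pixels, so I trusted the left edge.
- **Other objects:** no bystander was contacted as far as I could see, though I took no final check picture of them.

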